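Fit a fresh D cell in a stage lantern's battery holder

ROBOT

A 7-joint arm with a two-finger parallel gripper is mounted at the origin on the work surface. World frame = base frame: x ahead of the robot, y to its left, z up, the work surface at z = 0. Lengths are in m, angles in rad, forces in N, time in s.
With the tool pointing down it reaches from about 0.4 to 0.85 m from the base axis. Payload 4.5 kg.
Tool frame: the origin (TCP) lies between the finger pads; the fingertips stand 19 mm ahead of it and the grasp point (between the pads) is the TCP (r.nose_length is the distance from the TCP to the fingertips, in m); z points along the fingers, x is the direction in which the jaws open and shut, and the axes are right-handed (so a half turn about z gives the same grasp; the last joint's range is limited). The gripper opens to 88 mm and grips with 3 to 60 N. Pads are 18 mm wide; open, the fingers measure 123 mm over their backs; the gripper's body (75 mm by 187 mm) begins 45 mm behind the grasp point.
Start: joints at [-1.221, 0.689, -0.195, 1.565, 0.157, 0.902, -0.215], TCP at [0.194, 0.594, 0.258] pointing down, gripper open.
Joint ranges: [-3.01, 3.01], [-0.46, 2.08], [-1.47, 1.51], [0.13, 2.56], [-1, 4.14], [0.04, 2.09], [-2.66, 2.66]. Speed limits (rad/s): [2.57, 2.57, 3.14, 3.14, 3.14, 3.14, 3.14].

INTERFACE

Orientations are given as a unit quaternion [x, y, z, w].
In Python, from plant import get_state, vision, r gives the robot as it stands.
- The arm moves only by the tool play_rows, never from a script. Its argument "deltas" is a list that holds one entry, the list of rows, each a list of 7 numbers: the gripper command: -1 is fully open, 1 is shut, values between are in proportion, then the shift along the tool's x, y, z normalised to -1 to 1, where 1 is 300 mm, then the turn, a rotation vector about the tool's x, y, z normalised to -1 to 1, where 1 is pi rad. A call has 1 to 5 rows; each row is the pose to reach, as a shift and turn from the pose measured when the call began, along the tool's axes at that moment, turning the shorter way round; what a row does not reach only later rows make up. A row lasts 1/8 s, in which the tool goes at most 62.5 mm and 10.7 degrees, less where a joint would pass 70% of its speed; a pose out of reach is approached as far as the arm can. A call with a number of a shift or a turn outside -1 to 1 is refused whole. A call with a gripper value outside its range is refused whole. The fingers move at their own pace and stop on an object; "force" is the grip in N (left out, the last holds). Time passes only in rows, so rows that repeat a pose let the fingers close. It gives the time, the measured TCP pose, the force and the opening at its end, in the units of the state.
- get_state(): the state, without advancing time (a new reading comes with each control period).
- vision.snapshot(name): name is "scene" or "top" or "wrist"; returns the picture (420x560x3 uint8, red, green, blue); there is no depth.
- vision.camera_model(name): a dict with "vfov" (degrees; the focal length in pixels is half the picture's height over the tangent of half this angle, whatever the lens; pixels are square), "cx", "cy" (the principal point, pixels), "world_to_cam" (4x4, takes a point from world to camera coordinates). Camera axes: x right, y up, looking along -z (the intrinsics and any distortion apply to the point x, -y, -z); pixel columns grow to the right and rows downward; lengths in m; the calibration is good to about 2 mm. A picture is of the moment at which its call begins: read the wrist's pose just before it. camera_model takes no time and is no camera call; for the wrist camera it gives the pose at the moment of the call.
- r.finish_job(): hands the job in, once; it reports no verdict.
The state is a dict: "clock": time; "q": joint angles; "qd": joint speeds; "joint_torque": joint torques, N m; "tool_pos": TCP position; "eef_rot": TCP orientation; "contact_force": force on the tool from outside, world axes, zero at the start; "moment": the same for the moment, N m; "opening": opening from 0.0 (shut) to 1.0 (fully open).
Only numpy, scipy, OpenCV 4.12 (cv2) and the standard library are available. Lean on these libraries where they do the work, as an engineer would, in place of code of your own. Each camera call takes 0.05 s, during which the arm holds its last target.

TASK

Take the fat D cell from the cardboard tray and fit it in the battery holder on the stage lantern's base: flat end in first, pushed back against the coil spring, then the nub end let down behind the contact at the other end wall, so that the cell lies fully home, level on the holder's floor. Work gently: do not squash the spring solid, do not force the cell down and do not let it snap against the contact. Let go of the cell and leave the small cell, paint jar, brush and screwdriver as they lie.

Things in the scene. Friction and masses are not known exactly. Their poses are not given: they have to be found in the camera images.
- cell_center (a point): centre of the fat D cell: grey cylinder, diameter 34 mm, 61.5 mm long overall (59.5 mm body and, at one end only, a steel nub 9.5 mm across and 2 mm long; the other end is flat), about 0.14 kg, lying in one of the tray's two rows. Its x axis runs along the cell towards the nub; it may be rolled about x.
- cell_nub (a point): tip of the D cell's nub, on its axis, 30.75 mm from the centre
- cell_flat (a point): middle of the D cell's flat end face, on its axis, 30.75 mm from the centre
- tray: flat cardboard tray 92 (x) x 168 (y) mm, fixed, origin under its centre; floor 4 mm thick; two rows along x, 40 mm to either side, each between ridges 3.5 mm high (11.5 to 15.5 mm from the row's middle); rims 9 mm high at both x ends. The D cell lies in one row, nub to +x, its axis 21 mm over the table, the small cell in the other.
- lantern: base of a stage lantern, fixed, its cage taken off: wooden plinth 170 (x) x 140 (y) x 24 mm, origin under its centre. On top a black battery holder along x, spring end to -x, flat contact to +x; LED disc (57 mm to +x, 8 mm high), switch (55 mm to +x, 38 mm to -y, 11 mm high), four brass sockets 8 mm high at the corners. It cracks if pressed with more than 20 N.
- bay (a point): nominal middle of the holder's floor, 27 mm over the table; axes of the lantern. The holder, screwed down through 22 mm slots, really sits up to 8 mm off along x either way (not shown by this reading). From its middle: spring wall (25 mm high) at x -37.5 mm, contact wall (20 high, 3 thick) at +37.5. Cheeks 17 mm high, 36.8 apart, for 18 mm at the spring end, 10 mm at the other; open between. Floor plate 42.8 wide.
- spring_end (a point): nominal middle of the free end of the coil spring, on its axis, 17 mm over the holder's floor, 19.5 mm to -x of bay (off by up to 8 mm along x with the holder). End coil 12 mm in diameter, faces +x; 18 mm long when free; moves straight along x only; about 0.8 N per mm, solid after 15 mm (12 N), then the force shoots up. Free gap from spring to contact 56 mm, the seated cell presses it 5.5 mm.
- contact (a point): nominal middle of the contact's face, 36.5 mm to +x of bay, 17 mm over the holder's floor, where the nub ends up (off by up to 8 mm along x with the holder). Steel, 1 mm thick, 12 mm wide, as high as the 20 mm contact wall behind it. To come down past it tilted, flat end low, the cell needs the spring pressed about 10 mm.
- small_cell_center (a point): centre of the small cell in the tray's other row (26 mm diameter, 50 mm long, the same look): not wanted
- paint_jar_center (a point): centre of a closed paint jar, 58 mm diameter, 62 mm high: bystander
- brush_grip (a point): handle of a flat paint brush, 190 mm long, lying on the table: bystander
- screwdriver_grip (a point): handle of a screwdriver, 180 mm long, lying on the table: bystander
Mind the look-alikes: they are no part of the job. What is shaped like the part that bears cell_center but purple is not meant.

How it is judged:
On the way, in this order (a step that is already met when the one before it is completed fails the run):
1. the D cell is lifted clear of the tray (height (world z) of cell_center above 0.05 m), for 0.2 s.
2. the cell's flat end is down in the spring end of the holder while its nub end is still held above the contact wall (z of cell_flat in the frame of bay below 0.027 m and x of cell_flat in the frame of bay below 0.003 m and y of cell_flat in the frame of bay between -0.006 and 0.006 m and z of cell_nub in the frame of bay above 0.03 m), for 0.1 s.
At the end, for the whole second after the job is handed in: the D cell lies in the battery holder at rest and let go, both ends of its axis 17 mm over the holder's floor (to about 2.5 mm), nub end at the flat contact (within 10.5 mm of its nominal place along the holder, 5 mm across) (z of cell_nub in the frame of bay between 0.014 and 0.0195 m and z of cell_flat in the frame of bay between 0.014 and 0.0195 m and x of cell_nub in the frame of bay between 0.026 and 0.047 m and y of cell_nub in the frame of bay between -0.005 and 0.005 m and linear speed of cell below 0.02 m/s and contact force between cell and the fingers below 0.1 N); the robot touches nothing.
It fails at once if the lantern with its holder and spring is pressed with more than 20 N (contact force between lantern and anything else above 20 N).
It fails at once if the small cell, paint jar, brush or screwdriver is moved more than 20 mm (distance of any of small_cell_center, paint_jar_center, brush_grip, screwdriver_grip from where it was at the start of the episode above 0.02 m).
It also fails if it takes over 67 s, if anything falls off the work surface, if the arm or the gripper's body presses on something with over 40 N, if the wrist force passes 120 N, or if a joint passes its speed limit or range.

## Working session

There is one attempt and no reset: what is moved stays moved. The work goes in short steps, Python scripts to look and compute and a tool call to move; the robot and the scene stay as the last step left them, time stands still between calls to the robot, and variables do not carry over. Pictures are saved under pics/ and viewed, and the job is handed in when it is done.

Besides the shell and the picture viewer there is one more tool, called after "Call:" as a command line: name --argument value ..., lists and objects as JSON in quotes. play_rows: Moves the arm, as the interface text tells. Scaled input: -1 to 1 covers 300 mm each way for a shift and pi rad each way for a turn. Its arguments: {"type":"object","properties":{"deltas":{"type":"array"},"force":{"type":"number"}},"required":["deltas"]}

```bash
ls; mkdir -p pics; python3 - <<'E'
from plant import get_state, vision, r
import cv2
s=get_state();print(s)
for n in("scene","top","wrist"):
    m=vision.camera_model(n);print(n,m)
    cv2.imwrite(f"pics/{n}0.png",vision.snapshot(n)[:,:,::-1])
E
```

```text
pics
{'clock': 0.0, 'q': array([-1.2211774 ,  0.69002827, -0.19448925,  1.56634873,  0.15727692,
        0.90248925, -0.21515103]), 'qd': array([ 0.00016435, -0.00153524, -0.00109812, -0.000506  ,  0.00036549,
        0.00039637,  0.00081188]), 'joint_torque': array([ 2.40330337e-04, -5.27558792e+01, -1.26670238e+00, -1.53428364e+01,
       -5.26233867e-02,  6.40137776e-03,  1.66007126e-04]), 'tool_pos': array([0.19398624, 0.59349762, 0.25688048]), 'eef_rot': array([ 8.09503957e-01,  5.87113664e-01, -7.23651492e-04,  6.04556717e-04]), 'contact_force': array([-0.03389828, -0.45619199,  0.35270877]), 'moment': array([0.00601176, 0.00871238, 0.03810261]), 'opening': 0.9979386475135081}
scene {'vfov': 51.61762977288142, 'cx': 272.45623188667855, 'cy': 202.48427888393277, 'world_to_cam': array([[ 0.84531538,  0.53423424, -0.00597325, -0.51350195],
       [-0.44344036,  0.70780109,  0.54988931,  0.20022764],
       [ 0.29799757, -0.46218112,  0.83521618, -0.91882836],
       [ 0.        ,  0.        ,  0.        ,  1.        ]])}
top {'vfov': 43.43348489408631, 'cx': 282.21881743329124, 'cy': 214.10288663952005, 'world_to_cam': array([[ 0.01438522, -0.99941577, -0.03100295,  0.05257396],
       [ 0.9885013 ,  0.00954671,  0.1509107 , -0.55543498],
       [-0.15052655, -0.03281734,  0.98806112, -0.93391706],
       [ 0.        ,  0.        ,  0.        ,  1.        ]])}
wrist {'vfov': 64.45217644457972, 'cx': 280.32791968793475, 'cy': 210.5137821904111, 'world_to_cam': array([[ 0.30982234,  0.95079138, -0.0024219 , -0.62303036],
       [-0.90506859,  0.29414088, -0.30713514,  0.04370136],
       [-0.29130906,  0.09734931,  0.95166283, -0.39050499],
       [ 0.        ,  0.        ,  0.        ,  1.        ]])}
```

View pics/scene0.png

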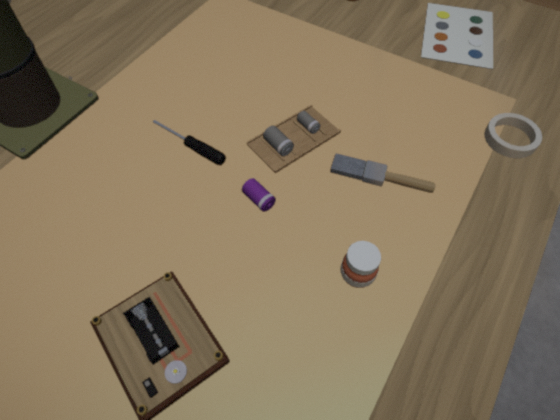

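View pics/top0.png

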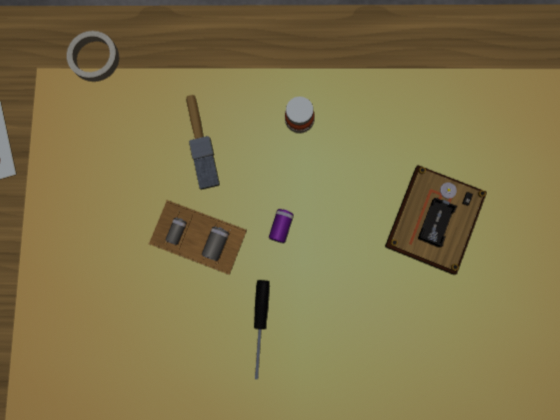

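View pics/wrist0.png

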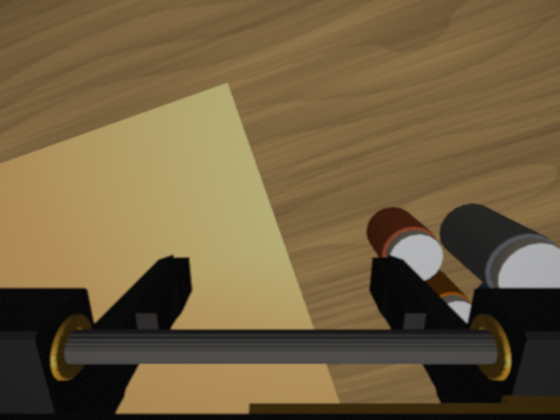

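```bash
cat > h.py <<'E'
import numpy as np,cv2,json
from scipy.spatial.transform import Rotation as R
def K(m,h=420):
    f=h/2/np.tan(np.radians(m["vfov"]/2));return f
def ray(m,u,v):
    f=K(m);W=np.array(m["world_to_cam"]);d=np.array([(u-m["cx"])/f,-(v-m["cy"])/f,-1]);
    Rm=W[:3,:3];return -Rm.T@W[:3,3],Rm.T@d
def onz(m,u,v,z):
    o,d=ray(m,u,v);return o+d*(z-o[2])/d[2]
def proj(m,p):
    f=K(m);W=np.array(m["world_to_cam"]);c=W[:3,:3]@np.array(p)+W[:3,3]
    return np.array([m["cx"]+f*c[0]/-c[2],m["cy"]-f*c[1]/-c[2]])
def crop(img,x0,y0,x1,y1,s,fn,grid=20):
    c=cv2.resize(img[y0:y1,x0:x1],None,fx=s,fy=s,interpolation=cv2.INTER_CUBIC)
    c=cv2.convertScaleAbs(c,alpha=1.5)
    for x in range(x0-x0%grid+grid,x1,grid):
        cv2.line(c,((x-x0)*s,0),((x-x0)*s,6),(0,0,255),1);cv2.putText(c,str(x),((x-x0)*s,16),0,.35,(0,0,255),1)
    for y in range(y0-y0%grid+grid,y1,grid):
        cv2.line(c,(0,(y-y0)*s),(6,(y-y0)*s),(0,0,255),1);cv2.putText(c,str(y),(8,(y-y0)*s+4),0,.35,(0,0,255),1)
    cv2.imwrite(fn,c)
E
python3 - <<'E'
from h import *
t=cv2.imread('pics/top0.png')
crop(t,140,190,300,290,5,'pics/c1.png');crop(t,375,160,495,280,5,'pics/c2.png')
E
```

```text
(no output)
```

View pics/c1.png

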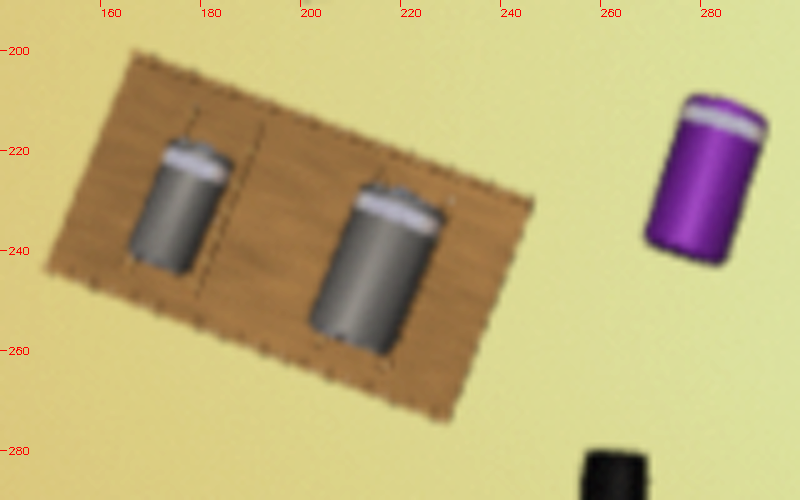

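View pics/c2.png

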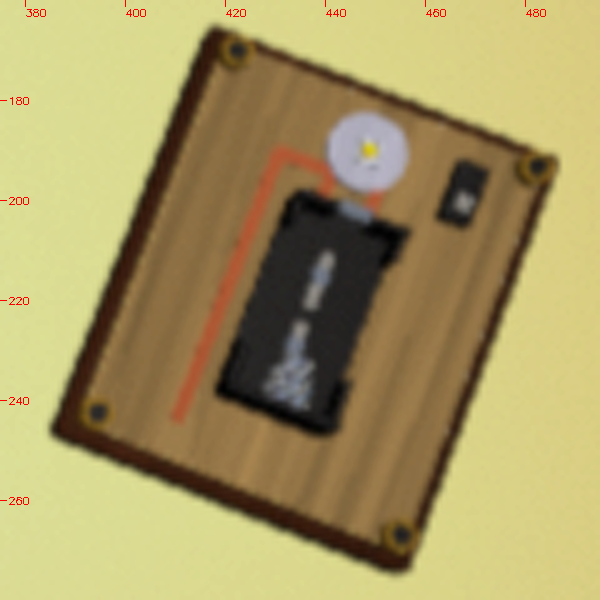

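```bash
python3 - <<'E'
from h import *
from plant import vision
m=vision.camera_model('top')
print('cam',ray(m,282,214)[0], 'scene cam', ray(vision.camera_model('scene'),282,214)[0])
T=np.array([onz(m,*p,0.009) for p in[(166,200),(246.5,231),(229.5,274.5),(149,244)]])
print('tray',T.round(4),'c',T.mean(0),[np.linalg.norm(T[i]-T[i-1]).round(4) for i in range(4)])
a=np.degrees(np.arctan2(*(T[0]-T[3])[1::-1])),np.degrees(np.arctan2(*(T[1]-T[2])[1::-1]));print(a, np.degrees(np.arctan2(*(T[0]-T[1])[1::-1]))-90)
L=np.array([onz(m,*p,0.032) for p in[(422,170),(482.5,193),(455,266.5),(394.5,242.5)]])
print('sock',L.round(4),'c',L.mean(0),[np.linalg.norm(L[i]-L[i-1]).round(4) for i in range(4)])
print(np.degrees(np.arctan2(*(L[0]-L[3])[1::-1])),np.degrees(np.arctan2(*(L[1]-L[2])[1::-1])),np.degrees(np.arctan2(*(L[0]-L[1])[1::-1]))-90)
for n,p,z in[('led',(448.5,190),.032),('contact top',(446,201.5),.047),('spring end',(436,224),.047)]:print(n,onz(m,*p,z))
for n,p,z in[('nubend',(220,231),.038),('flatend',(209.5,258),.03),('cell mid',(213,244),.030),('small',(176,231),.02),('purple',(281,226),.0)]:print(n,onz(m,*p,z))
for p in[(300,110),(195,110),(203,165),(262,300)]:print(p,onz(m,*p,0.02))
# scene crops
s=cv2.imread('pics/scene0.png');crop(s,85,265,235,415,5,'pics/c3.png');crop(s,235,90,355,180,6,'pics/c4.png')
E
```

```text
cam [0.40771259 0.02719715 1.00821816] scene cam [ 0.79666873 -0.29205614  0.65425   ]
tray [[0.5854 0.2863 0.009 ]
 [0.5266 0.1283 0.009 ]
 [0.4435 0.1585 0.009 ]
 [0.4995 0.315  0.009 ]] c [0.51374651 0.22199592 0.009     ] [np.float64(0.0906), np.float64(0.1686), np.float64(0.0884), np.float64(0.1663)]
(np.float64(-18.48450989367353), np.float64(-19.957423862943628)) -20.424024445277908
sock [[ 0.6429 -0.2024  0.032 ]
 [ 0.5998 -0.3131  0.032 ]
 [ 0.4626 -0.2576  0.032 ]
 [ 0.5054 -0.1485  0.032 ]] c [ 0.55269852 -0.23042215  0.032     ] [np.float64(0.1477), np.float64(0.1188), np.float64(0.148), np.float64(0.1172)]
-21.380651573345823 -22.015282205161643 -21.28662326475302
led [ 0.60498881 -0.25054597  0.032     ]
contact top [ 0.58042985 -0.24103254  0.047     ]
spring end [ 0.53860724 -0.22163339  0.047     ]
nubend [0.52261047 0.17475133 0.038     ]
flatend [0.47275155 0.19396684 0.03      ]
cell mid [0.49896294 0.18831691 0.03      ]
small [0.52384663 0.26141717 0.02      ]
purple [0.53807654 0.06270178 0.        ]
(300, 110) [0.7643277  0.02822532 0.02      ]
(195, 110) [0.76366755 0.23458456 0.02      ]
(203, 165) [0.65281574 0.21464162 0.02      ]
(262, 300) [0.39690221 0.09518506 0.02      ]
```

View pics/c3.png

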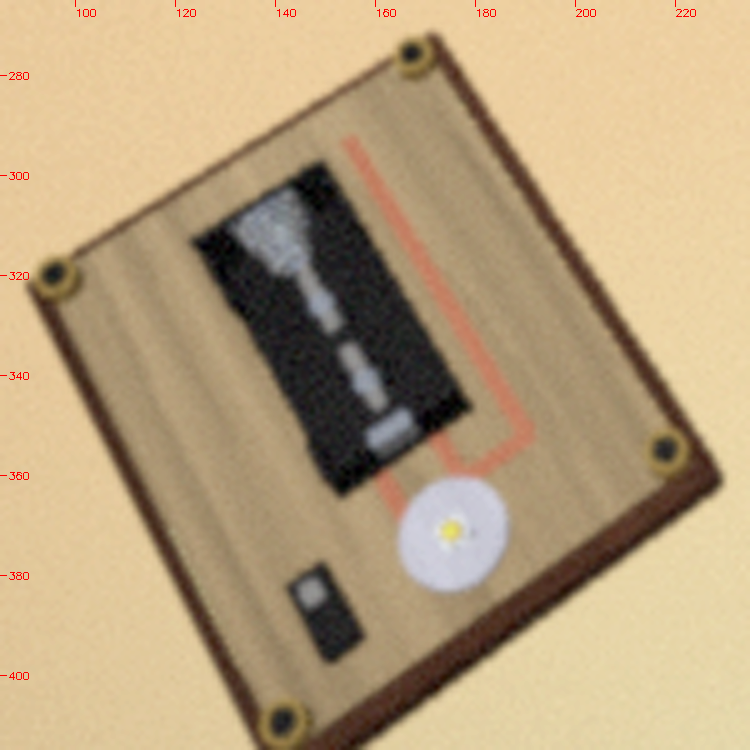

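View pics/c4.png

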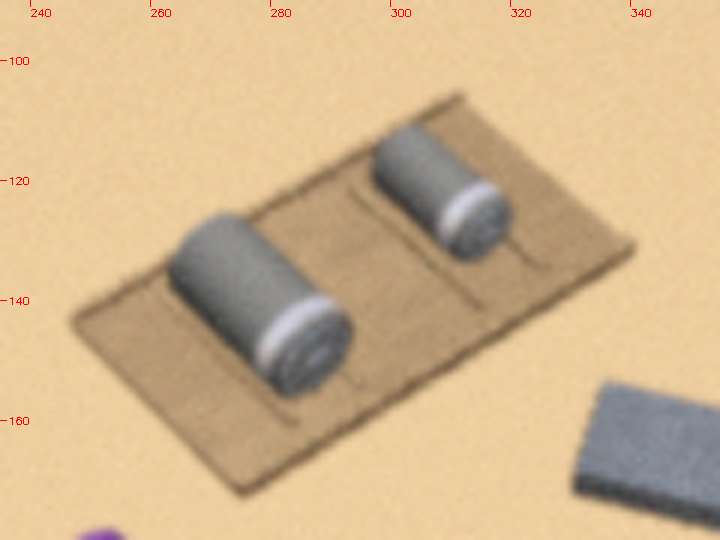

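```bash
cat >> h.py <<'E'
def pose(s=None):
    from plant import get_state
    s=s or get_state();return np.array(s["tool_pos"]),R.from_quat(s["eef_rot"])
def toolR(yaw,tilt=0):
    # yaw: direction of tool y (cell axis) in world deg; tilt deg nub up
    c,s=np.cos(np.radians(yaw)),np.sin(np.radians(yaw))
    y=np.array([c,s,0]);z=np.array([0,0,-1.]);x=np.cross(y,z)
    return R.from_matrix(np.stack([x,y,z],1))*R.from_rotvec([-np.radians(tilt),0,0])
def go(p,Rt,P=None):
    p0,R0=P or pose()
    d=R0.inv().apply(np.array(p)-p0)/0.3
    w=(R0.inv()*Rt).as_rotvec()/np.pi
    return np.r_[d,w].round(4)
E
python3 - <<'E'
from h import *
from plant import vision,get_state
s=get_state();p,Rt=pose(s)
m=vision.camera_model('wrist');o,d=ray(m,m['cx'],m['cy'])
print('cam in tool',Rt.inv().apply(o-p),Rt.inv().apply(d))
ms=vision.camera_model('scene');mt=vision.camera_model('top')
print('nub scene',onz(ms,288,148.3,.021))
def tri(a,b):
    o1,d1=ray(mt,*a);o2,d2=ray(ms,*b);
    A=np.stack([d1,-d2],1);t=np.linalg.lstsq(A,o2-o1,rcond=None)[0];q1=o1+d1*t[0];q2=o2+d2*t[1];return (q1+q2)/2,np.linalg.norm(q1-q2)
# sockets: top (422,170)->? scene
S=[(216.8+1.2,355),(141.5,409),(96,320.5),(167,276)]
S=[(85+665/5,265+449/5),(85+282/5,265+720/5),(85+54/5,265+276/5),(85+411/5,265+54/5)]
T=[(422,170),(482.5,193),(455,266.5),(394.5,242.5)]
for a,b in zip(T,S):print('sock',*tri(a,b))
print('led',tri((448.5,190),(85+450/5,265+532/5)))
print('contact',tri((446,201.5),(85+388/5,265+422/5)))
Rt=toolR(-20)
print('go',go([.495,.187,.16],Rt),Rt.as_matrix().round(3))
E
```

```text
cam in tool [-0.00078164 -0.07887048 -0.12654284] [-5.71192771e-04  3.07033821e-01  9.51698432e-01]
nub scene [0.52986984 0.17835071 0.021     ]
sock [ 0.64455323 -0.20295154  0.02715832] 0.0014566459384511418
sock [ 0.6007921  -0.31320744  0.02928956] 0.0018768705731409103
sock [ 0.46315034 -0.25863084  0.02709762] 0.000981746857344648
sock [ 0.50644398 -0.14858596  0.02729335] 0.0019647083721802327
led (array([ 0.60683481, -0.25225391,  0.02434624]), np.float64(0.0011052111743410453))
contact (array([ 0.58079423, -0.24046134,  0.04698281]), np.float64(0.0013476282340264692))
go [-9.7660e-01  1.3746e+00  3.2510e-01  0.0000e+00  4.0000e-04  1.0600e-02] [[ 0.342  0.94   0.   ]
 [ 0.94  -0.342  0.   ]
 [ 0.     0.    -1.   ]]
```

Call:
play_rows --deltas '[[[-1,-0.12,0.17,0.03,0,0,0.0106],[-1,-0.24,0.34,0.06,0,0,0.0106],[-1,-0.36,0.51,0.1,0,0,0.0106],[-1,-0.48,0.68,0.13,0,0,0.0106],[-1,-0.6,0.85,0.17,0,0,0.0106]]]'

```text
clock: 0.78
tool_pos: [0.3791, 0.3451, 0.207]
eef_rot: [0.819, 0.574, -0.0, 0.0]
contact_force: [1.2, 0.3, 0.1]
opening: 0.998
```

```bash
python3 - <<'E'
from h import *
print(pose()[0],go([.480,.192,.16],toolR(-20)))
E
```

```text
[0.37911856 0.34512062 0.20697156] [-3.646e-01  4.904e-01  1.571e-01  1.000e-04  3.000e-04  1.000e-04]
```

Call:
play_rows --deltas '[[[-1,-0.13,0.17,0.05,0,0,0],[-1,-0.26,0.34,0.1,0,0,0],[-1,-0.365,0.49,0.157,0,0,0],[-1,-0.365,0.49,0.157,0,0,0],[-1,-0.365,0.49,0.157,0,0,0]]]'

```text
clock: 1.4
tool_pos: [0.4796, 0.1923, 0.1599]
eef_rot: [0.819, 0.574, -0.0, -0.0]
contact_force: [-1.2, 1.1, 0.3]
opening: 0.999
```

```bash
python3 - <<'E'
from h import *
from plant import vision
print(pose()[0])
m=vision.camera_model('wrist');w=vision.snapshot('wrist')[:,:,::-1];cv2.imwrite('pics/w1.png',w)
print(m['world_to_cam'].tolist())
E
```

```text
[0.47962802 0.19232808 0.15989147]
[[0.34149598238560125, 0.9398825007052469, -0.0011742582965892146, -0.3435791602592654], [-0.894699772164784, 0.3246961129359014, -0.3067323783570986, 0.3795248808444631], [-0.2879111177130521, 0.10579848350695018, 0.9517950773064824, -0.17908287561378436], [0.0, 0.0, 0.0, 1.0]]
```

View pics/w1.png

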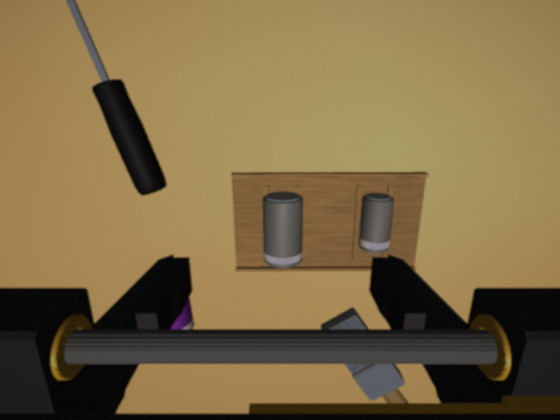

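```bash
python3 - <<'E'
from h import *
from plant import vision
m=vision.camera_model('wrist');w=cv2.imread('pics/w1.png')
crop(w,225,165,435,280,3,'pics/w1c.png')
p,Rt=pose()
f=lambda u,v,z:Rt.inv().apply(onz(m,u,v,z)-p).round(4)
# mask grey low-saturation cell
hsv=cv2.cvtColor(w,cv2.COLOR_BGR2HSV);M=((hsv[...,1]<70)).astype(np.uint8)
M[:,:225]=0;M[:,435:]=0;M[:165]=0;M[280:]=0
n,l,st,c=cv2.connectedComponentsWithStats(M)
for i in range(1,n):
    if st[i,4]>200:
        print(st[i],c[i]);k=np.argwhere(l==i)
        for v in range(st[i,1],st[i,1]+st[i,3],8):
            x=k[k[:,0]==v][:,1];print(v,x.min(),x.max())
for pt in [(233,173),(427,173),(236,268.5),(413,268)]:print(pt,f(*pt,.009))
E
```

```text
[ 264  192   38   76 2712] [282.36541298 229.30162242]
192 282 285
200 264 301
208 264 301
216 264 301
224 264 301
232 264 301
240 264 300
248 265 300
256 264 301
264 269 295
[ 359  194   34   60 1689] [375.77975133 222.86796921]
194 368 382
202 363 392
210 362 391
218 362 391
226 361 390
234 361 389
242 359 389
250 364 386
[373 258  45  22 490] [393.09387755 269.70612245]
258 389 394
266 374 407
274 375 414
(233, 173) [-0.041  -0.0225  0.1512]
(427, 173) [ 0.123  -0.0227  0.1513]
(236, 268.5) [-0.042   0.0673  0.1512]
(413, 268) [0.1222 0.0667 0.1512]
```

View pics/w1c.png

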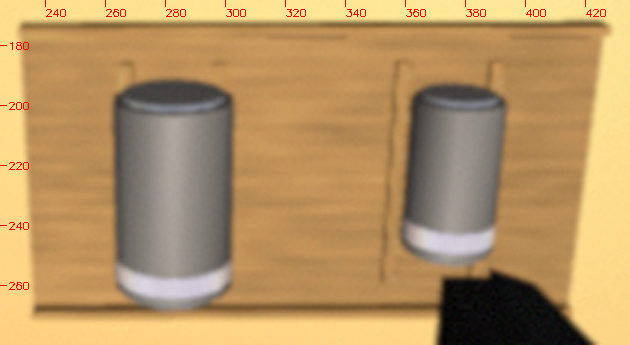

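```bash
python3 - <<'E'
from h import *
from plant import vision
m=vision.camera_model('wrist')
p,Rt=pose()
f=lambda u,v,z:Rt.inv().apply(onz(m,u,v,z)-p).round(4)
print(f(283,192,.038),f(283,267.5,.038),f(282.7,230,.035))
yc=(f(283,192,.038)[1]+f(283,267.5,.038)[1])/2
T=p+Rt.apply([0.001,yc,0]);print(yc,T)
T[2]=.028;print(go(T,toolR(-20)))
E
```

```text
[ 0.0011 -0.0136  0.1222] [0.0013 0.0511 0.1222] [0.001  0.0189 0.1252]
0.01875 [0.49718865 0.1881177  0.16018844]
[ 3.100e-03  6.260e-02  4.406e-01 -1.000e-04 -1.000e-04  7.000e-04]
```

```bash
python3 - <<'E'
from h import *
from plant import vision
m=vision.camera_model('wrist')
p,Rt=pose()
f=lambda u,v,z:Rt.inv().apply(onz(m,u,v,z)-p).round(4)
print(f(283,201,.038),f(283,192,.004),f(283,267.5,.038))
w=cv2.imread('pics/w1.png');print([int(x) for x in w[186:212,283].sum(1)]);print([int(x) for x in w[250:275,283].sum(1)])
E
```

```text
[ 0.0012 -0.0064  0.1222] [ 0.0014 -0.0047  0.1562] [0.0013 0.0511 0.1222]
[277, 278, 282, 285, 263, 210, 152, 132, 135, 130, 135, 129, 139, 171, 235, 258, 223, 247, 307, 335, 336, 335, 332, 332, 329, 330]
[315, 312, 311, 314, 309, 309, 308, 342, 404, 426, 430, 429, 425, 415, 376, 328, 302, 281, 264, 274, 304, 356, 391, 400, 399]
```

```bash
python3 - <<'E'
from h import *
p,Rt=pose()
T=p+Rt.apply([0.001,.022,0]);T[2]=.028;print(T,go(T,toolR(-20)))
E
```

```text
[0.50024504 0.18701271 0.028     ] [ 3.100e-03  7.350e-02  4.406e-01 -1.000e-04 -1.000e-04  7.000e-04]
```

Call:
play_rows --deltas '[[[-0.3,0.003,0.0735,0.13,0,0,0.0007],[-0.3,0.003,0.0735,0.25,0,0,0.0007],[-0.3,0.003,0.0735,0.36,0,0,0.0007],[-0.3,0.003,0.0735,0.44,0,0,0.0007],[-0.3,0.003,0.0735,0.44,0,0,0.0007]]]' --force 15

```text
clock: 2.08
tool_pos: [0.4984, 0.1891, 0.0273]
eef_rot: [0.818, 0.575, -0.001, -0.001]
contact_force: [-0.0, 0.3, -0.0]
opening: 0.65
```

Call:
play_rows --deltas '[[[0.1,0,0,0,0,0,0],[0.3,0,0,0,0,0,0],[1,0,0,0,0,0,0],[1,0,0,0,0,0,0],[1,0,0,0,0,0,0]]]' --force 15

```text
clock: 2.7
tool_pos: [0.4985, 0.1889, 0.0283]
eef_rot: [0.818, 0.575, -0.001, -0.001]
contact_force: [-2.1, -0.4, 7.3]
opening: 0.381
```

Call:
play_rows --deltas '[[[1,0,0,-0.05,0,0,0],[1,0,0,-0.2,0,0,0],[1,0,0,-0.4,0,0,0],[1,0,0,-0.5,0,0,0],[1,0,0,-0.5,0,0,0]]]' --force 30

```text
clock: 3.32
tool_pos: [0.5003, 0.1893, 0.1814]
eef_rot: [0.818, 0.575, 0.002, -0.0]
contact_force: [1.3, 0.1, -1.3]
opening: 0.38
```

```bash
python3 - <<'E'
from h import *
from plant import vision,get_state
print(pose()[0])
w=vision.snapshot('wrist')[:,:,::-1];cv2.imwrite('pics/w2.png',w)
p,Rt=pose();print(p,get_state()['opening'],np.degrees(np.arctan2(*Rt.as_matrix()[1::-1,1])),Rt.as_matrix().round(4))
print(get_state()['contact_force'],get_state()['q'])
E
```

```text
[0.5003375  0.18928051 0.18142828]
[0.49933111 0.18874544 0.179651  ] 0.37668052448303846 -19.82510022408383 [[ 3.392e-01  9.407e-01  2.000e-04]
 [ 9.407e-01 -3.392e-01  1.500e-03]
 [ 1.500e-03 -3.000e-04 -1.000e+00]]
[-0.15402066  0.70643921 -1.87927373] [-0.29025019  0.69152374 -0.25747908  1.91506114  0.30257727  0.57147967
  0.4777934 ]
```

View pics/w2.png

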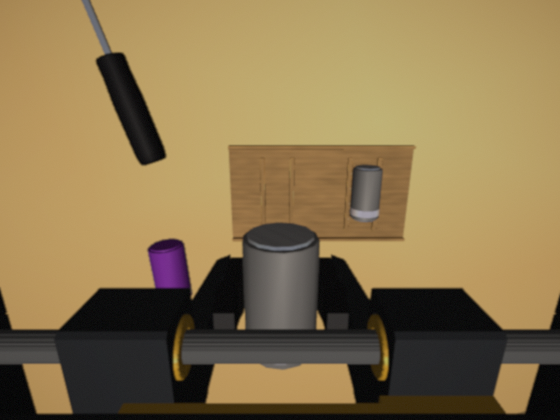

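```bash
python3 - <<'E'
from h import *
from plant import vision
w=cv2.imread('pics/w2.png');crop(w,230,210,330,385,4,'pics/w2c.png')
g=w.sum(2)
print([int(x) for x in g[218:260,281]]);
for v in (238,245,260,275,290):print(v,[int(x) for x in g[v,238:250]],[int(x) for x in g[v,310:324]])
m=vision.camera_model('wrist');p,Rt=pose()
pr=lambda q:proj(m,p+Rt.apply(q))
for yf in(-.028,-.03,-.032):
  for za in (.005,.007,.009):
    print(yf,za,pr([0,yf,za-.017]).round(1),pr([0,yf,za+.017]).round(1),pr([.017,yf,za]).round(1),pr([-.017,yf,za]).round(1))
E
```

```text
[319, 328, 337, 316, 251, 185, 155, 152, 151, 153, 155, 158, 154, 155, 157, 153, 150, 154, 155, 154, 160, 158, 159, 160, 163, 155, 160, 172, 236, 320, 353, 327, 243, 161, 191, 280, 341, 360, 364, 368, 364, 368]
238 [228, 222, 222, 209, 179, 135, 102, 107, 114, 147, 176, 175] [170, 196, 210, 202, 159, 116, 106, 117, 144, 187, 207, 213, 214, 215]
245 [458, 459, 448, 402, 291, 188, 160, 167, 164, 157, 134, 121] [123, 117, 121, 137, 163, 183, 189, 182, 206, 311, 422, 462, 465, 462]
260 [28, 23, 26, 40, 92, 138, 164, 178, 186, 199, 213, 223] [247, 241, 237, 231, 224, 209, 189, 168, 135, 84, 45, 31, 16, 27]
275 [25, 27, 25, 35, 58, 114, 150, 172, 186, 196, 211, 217] [245, 232, 234, 221, 210, 195, 173, 142, 91, 53, 39, 22, 26, 19]
290 [39, 30, 29, 40, 47, 96, 143, 165, 183, 193, 205, 219] [240, 231, 224, 214, 200, 177, 158, 122, 70, 28, 27, 25, 41, 36]
-0.028 0.005 [282.5 245.8] [282.1 216.4] [322.5 229.4] [242.1 229.4]
-0.028 0.007 [282.5 243.7] [282.1 215. ] [321.9 227.8] [242.6 227.7]
-0.028 0.009 [282.4 241.6] [282.1 213.7] [321.4 226.1] [243.1 226. ]
-0.03 0.005 [282.5 240.9] [282.1 212.4] [322.7 225. ] [241.9 224.9]
-0.03 0.007 [282.5 238.8] [282.1 211. ] [322.1 223.4] [242.4 223.3]
-0.03 0.009 [282.5 236.8] [282.1 209.8] [321.6 221.8] [242.9 221.7]
-0.032 0.005 [282.5 235.9] [282.1 208.3] [322.9 220.5] [241.7 220.5]
-0.032 0.007 [282.5 233.9] [282.1 207. ] [322.3 218.9] [242.3 218.9]
-0.032 0.009 [282.5 231.9] [282.1 205.8] [321.8 217.4] [242.8 217.3]
```

View pics/w2c.png

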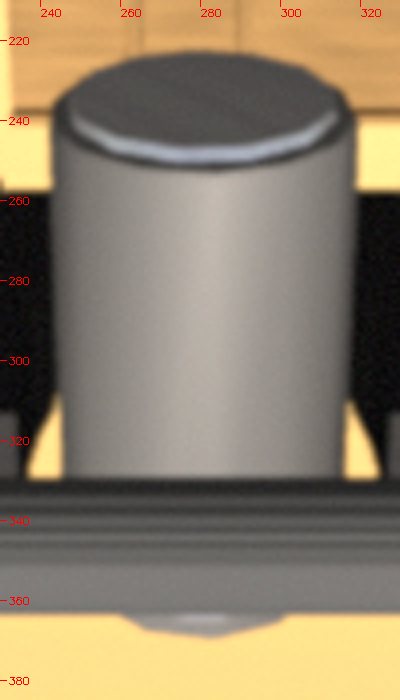

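```bash
python3 - <<'E'
from h import *
from plant import vision
from scipy.optimize import least_squares
m=vision.camera_model('wrist');p,Rt=pose()
pr=lambda q:proj(m,p+Rt.apply(q))
def res(x,L=.0595):
    yf,za=x
    return [pr([0,yf,za-.017])[1]-250,pr([0,yf,za+.017])[1]-222.5]
s=least_squares(res,[-.028,.006]);print(s.x,s.fun)
yf,za=s.x
print(pr([0,yf+.0595,za-.017]),pr([0,yf+.0595,za+.017]))
for dz in(0,.002,-.002):print(dz,pr([0,yf+.0595,za+dz-.017]))
print(pr([.017,yf,za])-pr([-.017,yf,za]),pr([0.,yf,za]))
for x in (.017,-.017):print(pr([x,yf+.03,za-.005]),pr([x,yf,za]))
E
```

```text
[-0.01981979  0.01910331] [1.42108547e-13 0.00000000e+00]
[281.95759398 364.22029959] [281.72918156 320.01780673]
0 [281.95759398 364.22029959]
0.002 [281.94161239 361.12753423]
-0.002 [281.97396323 367.38808527]
[7.22599172e+01 6.97161633e-02] [282.09853473 234.83080469]
[317.13099787 296.37164524] [318.23061712 234.86566482]
[246.86718739 296.29682411] [245.97069989 234.79594866]
```

```bash
python3 - <<'E'
from h import *
from plant import vision
print(pose()[0])
for n in('scene','top'):
    m=vision.camera_model(n);w=vision.snapshot(n)[:,:,::-1];cv2.imwrite(f'pics/{n}2.png',w)
    u,v=proj(m,pose()[0]).astype(int);print(n,u,v)
    crop(w,u-50,v-50,u+50,v+50,6,f'pics/{n}2c.png')
E
```

```text
[0.49933111 0.18874544 0.179651  ]
scene 277 73
top 198 235
```

View pics/scene2c.png

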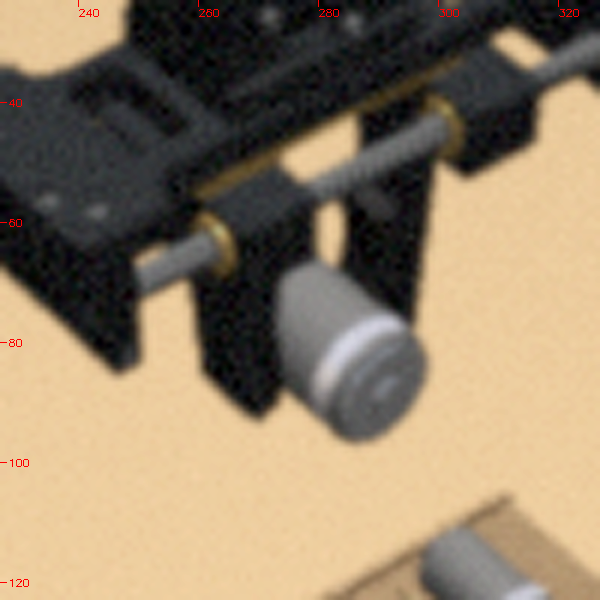

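View pics/top2c.png

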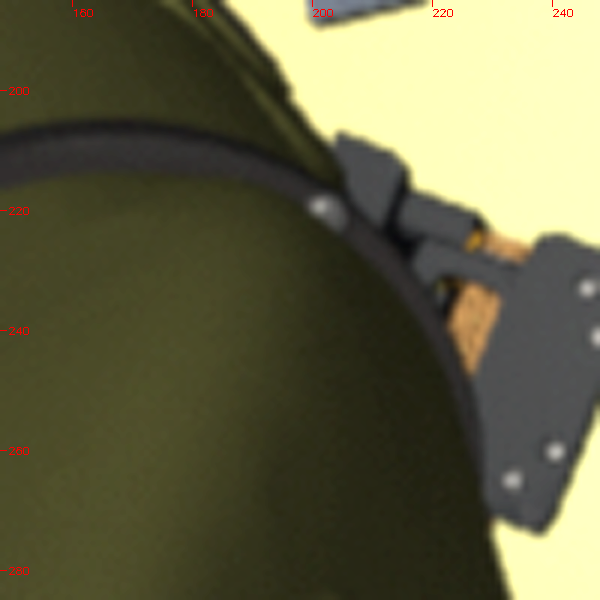

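```bash
python3 - <<'E'
from h import *
from plant import vision
from scipy.optimize import least_squares
m=vision.camera_model('scene');p,Rt=pose()
pr=lambda q:proj(m,p+Rt.apply(q))
print(pr([0,0,0]))
for x in(-.001,0,.001):
  s=least_squares(lambda q:pr([x,q[0],q[1]])-[291.7,87.3],[.03,.007],x_scale=.01);print(x,s.x,s.cost)
E
```

```text
[276.82207529  73.69657741]
-0.001 [0.03958095 0.00034321] 1.6004410045123888e-25
0 [0.03843312 0.00170616] 8.986703432277766e-27
0.001 [0.03728529 0.00306911] 2.5243548967072378e-27
```

```bash
python3 - <<'E'
from h import *
from plant import vision
from scipy.optimize import least_squares
m=vision.camera_model('wrist');ms=vision.camera_model('scene');p,Rt=pose()
pr=lambda q,mm=m:proj(mm,p+Rt.apply(q))
def pts(x):
    yc,zc,t=x[:3]; a=np.array([0,np.cos(t),-np.sin(t)]);n=np.array([0,-np.sin(t),-np.cos(t)]);c=np.array([0,yc,zc]);return a,n,c
def res(x,sc=0):
    a,n,c=pts(x);e=np.array([1,0,0]);f=c-.03075*a
    r=[pr(f+.017*n)[1]-249.5,pr(f-.017*n)[1]-222.5,pr(c+.02875*a+.0165*n)[1]-367.5,(pr(f+.017*e)-pr(f-.017*e))[0]-76]
    if sc: r+=list(pr(c+.03075*a,ms)-[291.7,87.3])
    return r
for sc in(0,1):
    s=least_squares(res,[.005,.007,0],x_scale=[.01,.01,.1],args=(sc,));print(s.x,np.degrees(s.x[2]),s.fun)
    for t in(0,):
        s=least_squares(lambda q:res([q[0],q[1],t],sc),[.005,.007],x_scale=.01);print(s.x,s.fun)
E
```

```text
[0.00852298 0.01373644 0.00599107] 0.3432629076507307 [ 0.20797753 -0.79059957  0.48800713 -1.02548169]
[0.00841993 0.01364446] [ 0.49075535 -0.98987345  0.35006437 -0.87895705]
[0.00701905 0.01113374 0.00837343] 0.4797624687074968 [-0.68511016 -1.84316114  2.20966347  0.42583512 -0.45631947  4.14780038]
[0.00688092 0.01101019] [-0.27558497 -2.12249871  2.01469682  0.63544771 -0.51278807  4.1645146 ]
```

```bash
python3 - <<'E'
from h import *
print(go([.593,-.247,.175],toolR(-21.5)))
E
```

```text
[-1.2579e+00  7.8900e-01  8.4000e-03 -1.1000e-03  5.0000e-04  9.4000e-03]
```

Call:
play_rows --deltas '[[[1,-0.14,0.088,0,0,0,0.005],[1,-0.31,0.195,0,0,0,0.009],[1,-0.48,0.3,0,0,0,0.009],[1,-0.65,0.408,0,0,0,0.009],[1,-0.82,0.515,0,0,0,0.009]]]'

```text
clock: 4.1
tool_pos: [0.5595, -0.0973, 0.1759]
eef_rot: [0.826, 0.564, -0.003, -0.002]
contact_force: [1.1, 0.2, -1.4]
opening: 0.381
```

```bash
python3 - <<'E'
from h import *
print(go([.593,-.247,.175],toolR(-21.5)))
E
```

```text
[-0.424   0.286   0.0021 -0.002   0.0007  0.0006]
```

Call:
play_rows --deltas '[[[1,-0.16,0.108,0,-0.002,0.0007,0.0006],[1,-0.31,0.21,0,-0.002,0.0007,0.0006],[1,-0.424,0.286,0.002,-0.002,0.0007,0.0006],[1,-0.424,0.286,0.002,-0.002,0.0007,0.0006],[1,-0.424,0.286,0.002,-0.002,0.0007,0.0006]]]'

```text
clock: 4.72
tool_pos: [0.5922, -0.2455, 0.1735]
eef_rot: [0.826, 0.563, -0.001, -0.002]
contact_force: [-0.4, 0.9, -1.2]
opening: 0.377
```

```bash
python3 - <<'E'
from h import *
from plant import vision,get_state
p,Rt=pose();m=vision.camera_model('wrist')
w=vision.snapshot('wrist')[:,:,::-1];cv2.imwrite('pics/w3.png',w)
p2,_=pose();print(p,p2,Rt.as_matrix().round(4),get_state()['q'])
np.savez('w3.npz',p=p,R=Rt.as_matrix(),W=m['world_to_cam'])
crop(w,180,40,400,260,3,'pics/w3c.png')
E
```

```text
[ 0.59218301 -0.24546413  0.17347403] [ 0.59251111 -0.24471348  0.17390541] [[ 0.3657  0.9307 -0.0028]
 [ 0.9307 -0.3657  0.0022]
 [ 0.001  -0.0034 -1.    ]] [ 0.51256627  0.82796737 -0.35968773  1.58079079  0.36649827  0.8030099
  1.2001146 ]
```

View pics/w3c.png

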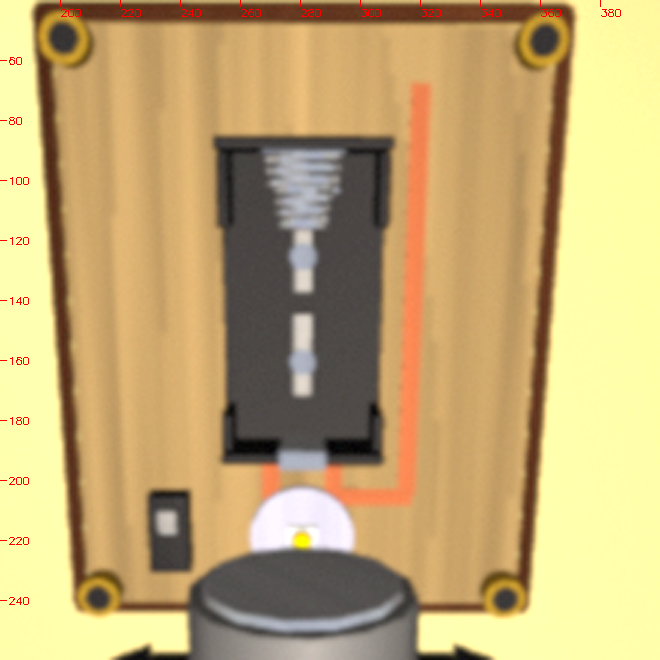

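View pics/w3.png

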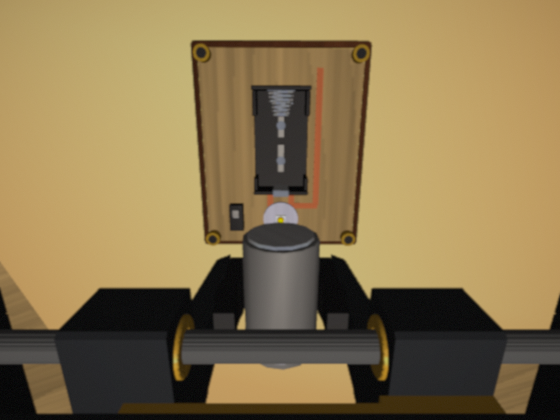

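```bash
python3 - <<'E'
from h import *
from plant import vision
d=np.load('w3.npz');m=vision.camera_model('wrist');m['world_to_cam']=d['W'];p=d['p'];Rt=R.from_matrix(d['R'])
Rl=toolR(-21.5)
def f(cu,cv,z):
    q=onz(m,180+cu/3,40+cv/3,z);return q,(Rl.inv().apply(q-p)*1000).round(1)
for n,a in dict(sock1=(65,38,.032),sock2=(544,40,.032),sock3=(99,597,.032),sock4=(504,598,.032),
  contact_topmid=(303,453,.047),contact_face=(303,450,.047),wallL=(223,462,.047),wallR=(382,462,.047),
  chkL_top_in=(233,225,.044),chkL_out=(218,225,.044),chkR_in=(376,225,.044),chkR_out=(389,225,.044),springwallL=(214,138,.052),springwallR=(393,138,.052),wallfaceL=(232,150,.052),wallfaceR=(378,150,.052),
  springendbot=(303,228,.038),springendL=(278,222,.044),springendR=(328,222,.044),floorstrip1=(303,235,.027),floorstrip2=(303,393,.027),led=(302,540,.032)).items():
    q,t=f(*a);print(n,q.round(4),t)
S=[f(*a)[0] for a in[(65,38,.032),(544,40,.032),(99,597,.032),(504,598,.032)]]
print('lantern c',np.mean(S,0),[np.degrees(np.arctan2(*(S[i]-S[j])[1::-1])) for i,j in((2,0),(3,1))],np.degrees(np.arctan2(*(S[1]-S[0])[1::-1]))-90,np.degrees(np.arctan2(*(S[3]-S[2])[1::-1]))-90)
E
```

```text
sock1 [ 0.4642 -0.2581  0.032 ] [ -58.7 -114.4  141.5]
sock2 [ 0.5075 -0.1491  0.032 ] [  58.6 -114.1  141.5]
sock3 [ 0.6014 -0.3127  0.032 ] [-59.2  33.2 141.5]
sock4 [ 0.6446 -0.2036  0.032 ] [ 58.2  33.4 141.5]
contact_topmid [ 0.5794 -0.2407  0.047 ] [ -0.2 -13.7 126.5]
contact_face [ 0.5786 -0.2404  0.047 ] [ -0.2 -14.5 126.5]
wallL [ 0.574  -0.2611  0.047 ] [-21.2 -11.2 126.5]
wallR [ 0.5892 -0.2223  0.047 ] [ 20.5 -11.3 126.5]
chkL_top_in [ 0.5199 -0.2359  0.044 ] [-17.6 -70.8 129.5]
chkL_out [ 0.5185 -0.2393  0.044 ] [-21.3 -70.8 129.5]
chkR_in [ 0.5327 -0.2031  0.044 ] [ 17.7 -70.9 129.5]
chkR_out [ 0.5339 -0.2001  0.044 ] [ 20.9 -70.9 129.5]
springwallL [ 0.5002 -0.232   0.052 ] [-21.1 -90.5 121.5]
springwallR [ 0.5154 -0.1931  0.052 ] [ 20.6 -90.6 121.5]
wallfaceL [ 0.5042 -0.2291  0.052 ] [-17.  -87.9 121.5]
wallfaceR [ 0.5166 -0.1973  0.052 ] [ 17.1 -88.  121.5]
springendbot [ 0.527  -0.2201  0.038 ] [ -0.3 -69.9 135.5]
springendL [ 0.5232 -0.2253  0.044 ] [ -6.5 -71.5 129.5]
springendR [ 0.5277 -0.2138  0.044 ] [  5.8 -71.5 129.5]
floorstrip1 [ 0.529  -0.2209  0.027 ] [ -0.3 -67.8 146.5]
floorstrip2 [ 0.5682 -0.2363  0.027 ] [ -0.2 -25.6 146.5]
led [ 0.6066 -0.2516  0.032 ] [ -0.4  15.7 141.5]
lantern c [ 0.5544192  -0.23087889  0.032     ] [np.float64(-21.697046920218433), np.float64(-21.677468197801808)] -21.625109800348795 -21.566143349317386
```

```bash
cat >> h.py <<'E'
YAW=-21.65
Hc=np.array([.5445,-.2269,.027]); YC=.008; ZC=.0075
def tgt(th,x0,z0):
    t=np.radians(th);a=np.array([np.cos(t),np.sin(t)]);n=np.array([-np.sin(t),np.cos(t)])
    q=np.array([x0,z0])/1000+(.017+ZC)*n+(.03075-YC)*a
    c,s=np.cos(np.radians(YAW)),np.sin(np.radians(YAW))
    return Hc+np.array([c*q[0],s*q[0],q[1]]),toolR(YAW,th)
def where(P=None):
    p,Rt=P or pose();M=Rt.as_matrix()
    th=np.degrees(np.arcsin(M[2,1]));yaw=np.degrees(np.arctan2(M[1,1],M[0,1]))
    c,s=np.cos(np.radians(YAW)),np.sin(np.radians(YAW))
    d=p-Hc;X=d[0]*c+d[1]*s;Y=-d[0]*s+d[1]*c
    t=np.radians(th);a=np.array([np.cos(t),np.sin(t)]);n=np.array([-np.sin(t),np.cos(t)])
    P0=np.array([X,d[2]])-(.017+ZC)*n-(.03075-YC)*a
    roll=np.degrees(np.arcsin(M[2,0]))
    return dict(th=th.round(2),x0=(P0[0]*1e3).round(2),z0=(P0[1]*1e3).round(2),Y=round(Y*1e3,2),yaw=yaw.round(2),roll=roll.round(2))
def hf(s):
    c,k=np.cos(np.radians(YAW)),np.sin(np.radians(YAW));F=s['contact_force'];return np.round([F[0]*c+F[1]*k,-F[0]*k+F[1]*c,F[2]],2)
E
cat > st.py <<'E'
import sys
from h import *
from plant import get_state
s=get_state();print(round(s['clock'],2),where(),'F',hf(s),'M',np.round(s['moment'],2),'op',round(s['opening'],3),'q6',s['q'][5].round(2))
if len(sys.argv)>1:
    for a in sys.argv[1:]:
        th,x,z=map(float,a.split(','));print(a,go(*tgt(th,x,z)).tolist())
E
python3 st.py 30,2,50 30,2,50
```

```text
4.78 {'th': np.float64(-0.16), 'x0': np.float64(28.38), 'z0': np.float64(122.47), 'Y': np.float64(1.16), 'yaw': np.float64(-21.37), 'roll': np.float64(0.07)} F [-0.43  0.37 -1.29] M [-0.01 -0.03  0.01] op 0.376 q6 0.8
30,2,50 [-0.0034, -0.1386, 0.2148, -0.1676, -0.0008, 0.0014]
30,2,50 [-0.0034, -0.1386, 0.2148, -0.1676, -0.0008, 0.0014]
```

Call:
play_rows --deltas '[[[1,-0.001,-0.04,0.03,-0.05,0,0.0014],[1,-0.002,-0.08,0.08,-0.1,0,0.0014],[1,-0.003,-0.12,0.15,-0.14,-0.0008,0.0014],[1,-0.0034,-0.1386,0.2148,-0.1676,-0.0008,0.0014],[1,-0.0034,-0.1386,0.2148,-0.1676,-0.0008,0.0014]]]'

```text
clock: 5.4
tool_pos: [0.5333, -0.2479, 0.1173]
eef_rot: [0.819, 0.557, 0.032, 0.133]
contact_force: [0.2, -0.8, -2.0]
opening: 0.376
```

```bash
python3 st.py; python3 - <<'E'
from h import *
from plant import vision,get_state
m=vision.camera_model('wrist');P=pose()
w=vision.snapshot('wrist')[:,:,::-1];cv2.imwrite('pics/w4.png',w)
np.savez('w4.npz',p=P[0],R=P[1].as_matrix(),W=m['world_to_cam'])
w=vision.snapshot('scene')[:,:,::-1];cv2.imwrite('pics/s4.png',w);crop(w,60,230,240,410,4,'pics/s4c.png')
E
python3 st.py 30,-2,50
```

```text
5.4 {'th': np.float64(14.68), 'x0': np.float64(-18.46), 'z0': np.float64(60.85), 'Y': np.float64(-23.65), 'yaw': np.float64(-20.89), 'roll': np.float64(-5.49)} F [ 0.47 -0.7  -1.97] M [ 0.14  0.25 -0.02] op 0.376 q6 0.35
5.5 {'th': np.float64(14.55), 'x0': np.float64(-19.0), 'z0': np.float64(60.54), 'Y': np.float64(-23.44), 'yaw': np.float64(-20.79), 'roll': np.float64(-5.47)} F [-0.76 -0.22 -0.96] M [0.23 0.25 0.  ] op 0.375 q6 0.35
30,-2,50 [0.0804, 0.0227, 0.0235, -0.0856, 0.0294, 0.0086]
```

View pics/w4.png

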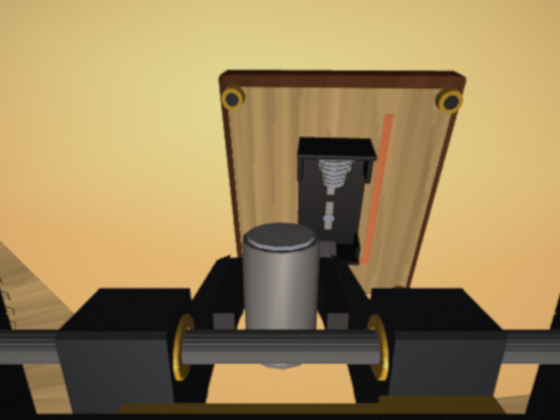

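View pics/s4c.png

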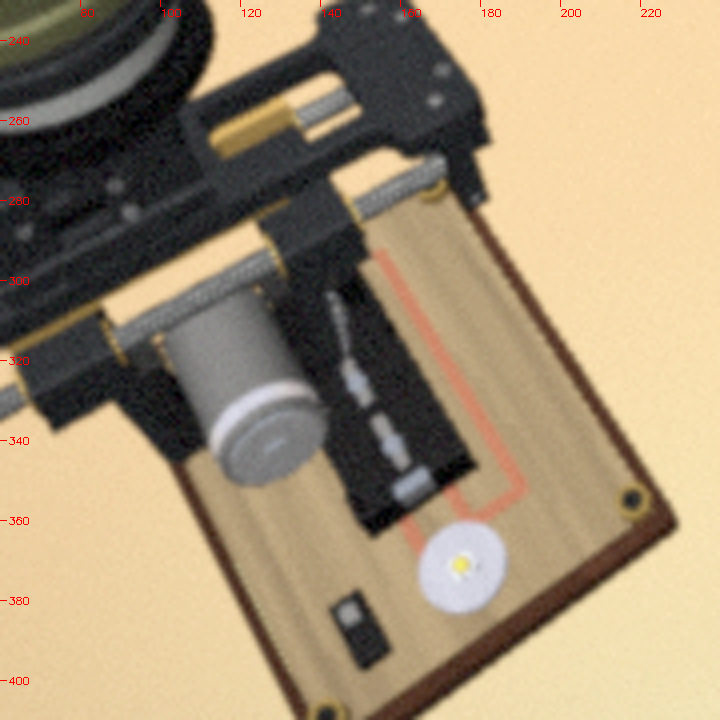

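```bash
python3 - <<'E'
from plant import get_state
s=get_state();print(s['q'].round(3),s['qd'].round(3))
E
python3 st.py 20,0,55
```

```text
[ 0.486  0.807 -0.312  2.027  1.361  0.347  0.186] [-0.005 -0.016  0.017 -0.046 -0.226 -0.01   0.228]
5.5 {'th': np.float64(14.55), 'x0': np.float64(-19.0), 'z0': np.float64(60.54), 'Y': np.float64(-23.44), 'yaw': np.float64(-20.79), 'roll': np.float64(-5.47)} F [-0.76 -0.22 -0.96] M [0.23 0.25 0.  ] op 0.375 q6 0.35
20,0,55 [0.0796, 0.0497, 0.0195, -0.03, 0.03, 0.006]
```

```bash
python3 st.py 23,0,50
```

```text
5.5 {'th': np.float64(14.55), 'x0': np.float64(-19.0), 'z0': np.float64(60.54), 'Y': np.float64(-23.44), 'yaw': np.float64(-20.79), 'roll': np.float64(-5.47)} F [-0.76 -0.22 -0.96] M [0.23 0.25 0.  ] op 0.375 q6 0.35
23,0,50 [0.081, 0.0408, 0.0321, -0.0467, 0.0298, 0.0068]
```

Call:
play_rows --deltas '[[[1,0.081,0.041,0.0,-0.0467,0.0298,0.0068],[1,0.081,0.041,0.01,-0.0467,0.0298,0.0068],[1,0.081,0.041,0.03,-0.0467,0.0298,0.0068],[1,0.081,0.041,0.03,-0.0467,0.0298,0.0068],[1,0.081,0.041,0.03,-0.0467,0.0298,0.0068]]]'

```text
clock: 6.12
tool_pos: [0.5552, -0.2308, 0.1094]
eef_rot: [0.811, 0.551, 0.111, 0.165]
contact_force: [0.2, -0.3, -0.6]
opening: 0.379
```

```bash
python3 st.py 23,0,50; python3 - <<'E'
from plant import get_state
s=get_state();print(s['q'].round(3),s['qd'].round(3))
E
```

```text
6.12 {'th': np.float64(22.96), 'x0': np.float64(-0.02), 'z0': np.float64(50.97), 'Y': np.float64(0.33), 'yaw': np.float64(-21.6), 'roll': np.float64(-0.06)} F [ 0.26 -0.22 -0.6 ] M [0.2  0.43 0.02] op 0.379 q6 0.44
23,0,50 [-0.0011, -0.0013, 0.0029, -0.0002, 0.0002, 0.0002]
[ 0.618  0.865 -0.521  2.109  2.001  0.445 -0.416] [-0.002 -0.005  0.002 -0.     0.019  0.002 -0.02 ]
```

```bash
python3 - <<'E'
from h import *
from plant import vision,get_state
m=vision.camera_model('wrist');P=pose()
w=vision.snapshot('wrist')[:,:,::-1];cv2.imwrite('pics/w5.png',w)
np.savez('w5.npz',p=P[0],R=P[1].as_matrix(),W=m['world_to_cam'])
crop(w,200,80,360,280,3,'pics/w5c.png',10)
E
```

```text
(no output)
```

View pics/w5c.png

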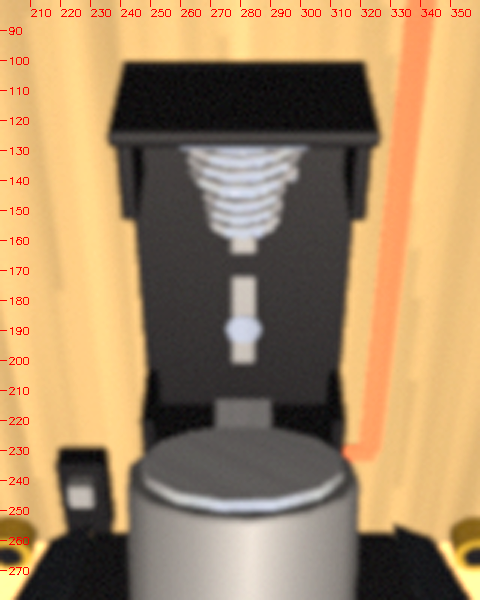

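```bash
python3 - <<'E'
from h import *
from plant import vision
d=np.load('w5.npz');m=vision.camera_model('wrist');m['world_to_cam']=d['W'];p=d['p']
Rl=toolR(YAW)
def f(cu,cv,z): return (Rl.inv().apply(onz(m,200+cu/3,80+cv/3,z)-Hc)*1000).round(1)
for n,a in dict(springbot=(243,238,.038),wallfront_top=(243,140,.052),wallback=(243,62,.052),chkL_end=(123,217,.044),chkR_end=(361,217,.044),chkLin=(133,217,.044),chkRin=(352,217,.044),contact_topedge_front=(243,399,.047),strip2=(243,276,.027),strip1=(243,253,.027)).items():print(n,f(*a))
P=(p,R.from_matrix(d['R']));print(where(P))
E
```

```text
springbot [ -0.2 -12.3 -11. ]
wallfront_top [ -0.2 -38.8 -25. ]
wallback [ -0.3 -51.2 -25. ]
chkL_end [-21.  -20.2 -17. ]
chkR_end [ 20.2 -20.3 -17. ]
chkLin [-19.3 -20.2 -17. ]
chkRin [ 18.7 -20.3 -17. ]
contact_topedge_front [ -0.1  19.  -20. ]
strip2 [-0.1  3.6  0. ]
strip1 [-0.2 -1.9  0. ]
{'th': np.float64(22.96), 'x0': np.float64(-0.02), 'z0': np.float64(50.97), 'Y': np.float64(0.33), 'yaw': np.float64(-21.6), 'roll': np.float64(-0.06)}
```

```bash
python3 st.py 23,-4,20 23,-4,8
```

```text
6.17 {'th': np.float64(23.0), 'x0': np.float64(0.15), 'z0': np.float64(51.08), 'Y': np.float64(0.25), 'yaw': np.float64(-21.61), 'roll': np.float64(-0.06)} F [-0.54  0.04 -0.49] M [ 0.17  0.5  -0.  ] op 0.377 q6 0.45
23,-4,20 [-0.0007, -0.0532, 0.09, -0.0, 0.0003, 0.0002]
23,-4,8 [-0.0007, -0.0688, 0.1268, -0.0, 0.0003, 0.0002]
```

Call:
play_rows --deltas '[[[1,-0.0007,-0.02,0.03,0,0,0],[1,-0.0007,-0.04,0.065,0,0,0],[1,-0.0007,-0.058,0.1,0,0,0],[1,-0.0007,-0.069,0.1268,0,0,0],[1,-0.0007,-0.069,0.1268,0,0,0]]]'

```text
clock: 6.8
tool_pos: [0.5508, -0.2295, 0.0652]
eef_rot: [0.811, 0.551, 0.111, 0.164]
contact_force: [0.0, 0.4, -2.0]
opening: 0.378
```

```bash
python3 st.py 23,-4,4; python3 - <<'E'
from h import *
from plant import vision,get_state
m=vision.camera_model('wrist');P=pose()
w=vision.snapshot('wrist')[:,:,::-1];cv2.imwrite('pics/w6.png',w)
np.savez('w6.npz',p=P[0],R=P[1].as_matrix(),W=m['world_to_cam'])
crop(w,180,80,380,280,3,'pics/w6c.png',10)
w=vision.snapshot('scene')[:,:,::-1];cv2.imwrite('pics/s6.png',w);crop(w,60,230,240,410,4,'pics/s6c.png')
E
```

```text
6.8 {'th': np.float64(22.89), 'x0': np.float64(-4.62), 'z0': np.float64(6.8), 'Y': np.float64(-0.1), 'yaw': np.float64(-21.63), 'roll': np.float64(-0.04)} F [-0.12  0.39 -1.95] M [ 0.18  0.43 -0.02] op 0.378 q6 0.55
23,-4,4 [0.0003, -0.0019, 0.0093, -0.0006, 0.0002, 0.0001]
```

View pics/w6c.png

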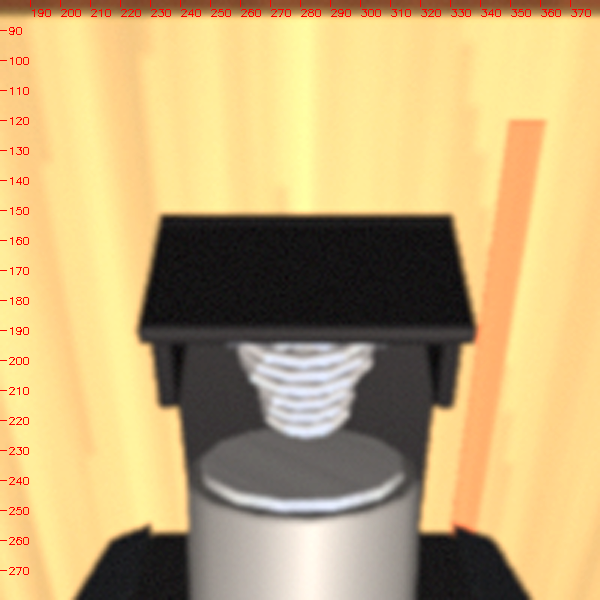

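View pics/s6c.png

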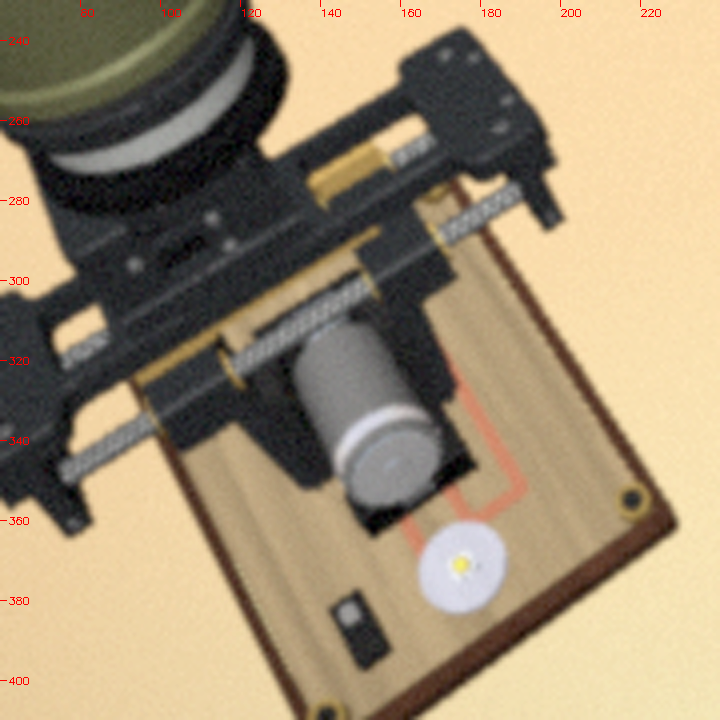

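```bash
cat >> h.py <<'E'
Hc=Hc+0.0005*np.array([-np.sin(np.radians(YAW)),np.cos(np.radians(YAW)),0])
E
python3 st.py 23,-5,4 23,-5,2.5
```

```text
6.9 {'th': np.float64(22.99), 'x0': np.float64(-3.99), 'z0': np.float64(7.92), 'Y': np.float64(-0.37), 'yaw': np.float64(-21.61), 'roll': np.float64(-0.04)} F [-1.03 -0.34 -0.59] M [0.2  0.43 0.01] op 0.378 q6 0.55
23,-5,4 [0.0012, -0.0082, 0.0107, -0.0, 0.0002, 0.0002]
23,-5,2.5 [0.0012, -0.0102, 0.0153, -0.0, 0.0002, 0.0002]
```

Call:
play_rows --deltas '[[[1,0.0012,-0.004,0.005,0,0,0],[1,0.0012,-0.0082,0.0107,0,0,0],[1,0.0012,-0.0082,0.0107,0,0,0]]]'

```text
clock: 7.28
tool_pos: [0.5505, -0.2288, 0.0624]
eef_rot: [0.811, 0.551, 0.112, 0.165]
contact_force: [-0.4, -0.7, -1.5]
opening: 0.381
```

```bash
python3 st.py 23,-5,2.5
```

```text
7.28 {'th': np.float64(22.99), 'x0': np.float64(-5.07), 'z0': np.float64(3.95), 'Y': np.float64(-0.08), 'yaw': np.float64(-21.61), 'roll': np.float64(-0.05)} F [-0.09 -0.77 -1.48] M [ 0.17  0.38 -0.02] op 0.381 q6 0.57
23,-5,2.5 [0.0003, -0.0017, 0.0045, -0.0001, 0.0002, 0.0002]
```

Call:
play_rows --deltas '[[[1,0.0003,-0.0017,0.0045,0,0,0],[1,0.0003,-0.0017,0.0045,0,0,0]]]'

```text
clock: 7.52
tool_pos: [0.5506, -0.2288, 0.0609]
eef_rot: [0.811, 0.551, 0.112, 0.165]
contact_force: [-0.2, 0.1, -1.4]
opening: 0.378
```

```bash
python3 st.py 23,-5,1
```

```text
7.53 {'th': np.float64(22.98), 'x0': np.float64(-5.05), 'z0': np.float64(2.44), 'Y': np.float64(0.01), 'yaw': np.float64(-21.61), 'roll': np.float64(-0.05)} F [-0.22 -0.03 -1.45] M [0.12 0.44 0.01] op 0.378 q6 0.57
23,-5,1 [-0.0, -0.0017, 0.0045, -0.0001, 0.0002, 0.0002]
```

Call:
play_rows --deltas '[[[1,0,-0.0017,0.0045,0,0,0],[1,0,-0.0017,0.0045,0,0,0]]]'

```text
clock: 7.78
tool_pos: [0.5507, -0.2288, 0.0597]
eef_rot: [0.81, 0.551, 0.112, 0.165]
contact_force: [-0.7, 1.0, 3.2]
opening: 0.379
```

```bash
python3 st.py 23,-5,0
```

```text
7.78 {'th': np.float64(23.01), 'x0': np.float64(-4.87), 'z0': np.float64(1.28), 'Y': np.float64(0.03), 'yaw': np.float64(-21.59), 'roll': np.float64(-0.06)} F [-1.04  0.65  3.21] M [ 0.11  0.31 -0.01] op 0.379 q6 0.57
23,-5,0 [-0.0001, -0.0021, 0.0038, 0.0001, 0.0002, 0.0003]
```

```bash
sed -i 's/ZC=.0075/ZC=.0092/' h.py; python3 st.py 23,-8,1.5 23,-11,1.5
```

```text
7.78 {'th': np.float64(23.01), 'x0': np.float64(-4.2), 'z0': np.float64(-0.29), 'Y': np.float64(0.03), 'yaw': np.float64(-21.59), 'roll': np.float64(-0.06)} F [-1.04  0.65  3.21] M [ 0.11  0.31 -0.01] op 0.379 q6 0.57
23,-8,1.5 [-0.0001, -0.0093, -0.0104, 0.0001, 0.0002, 0.0003]
23,-11,1.5 [-0.0001, -0.0185, -0.0143, 0.0001, 0.0002, 0.0003]
```

Call:
play_rows --deltas '[[[1,0,-0.001,-0.008,0,0,0],[1,0,-0.0093,-0.0104,0,0,0],[1,0,-0.0185,-0.0143,0,0,0],[1,0,-0.0185,-0.0143,0,0,0]]]'

```text
clock: 8.28
tool_pos: [0.5448, -0.2264, 0.0616]
eef_rot: [0.81, 0.551, 0.112, 0.166]
contact_force: [1.8, -0.5, -1.3]
opening: 0.373
```

```bash
python3 st.py 23,-13,1.5 23,-15,1.5
```

```text
8.28 {'th': np.float64(23.06), 'x0': np.float64(-10.57), 'z0': np.float64(1.61), 'Y': np.float64(0.06), 'yaw': np.float64(-21.59), 'roll': np.float64(-0.06)} F [ 1.88  0.25 -1.33] M [ 0.04  0.12 -0.02] op 0.373 q6 0.59
23,-13,1.5 [-0.0002, -0.0075, -0.0027, 0.0004, 0.0002, 0.0003]
23,-15,1.5 [-0.0002, -0.0136, -0.0054, 0.0004, 0.0002, 0.0003]
```

Call:
play_rows --deltas '[[[1,0,-0.0075,-0.0027,0.0004,0,0],[1,0,-0.0075,-0.0027,0.0004,0,0]]]'

```text
clock: 8.52
tool_pos: [0.5431, -0.2258, 0.0617]
eef_rot: [0.81, 0.551, 0.112, 0.166]
contact_force: [3.6, -1.0, -1.6]
opening: 0.378
```

```bash
python3 st.py 23,-15,1.5; python3 - <<'E'
from h import *
from plant import vision,get_state
import time
m=vision.camera_model('wrist');P=pose()
w=vision.snapshot('wrist')[:,:,::-1];cv2.imwrite('pics/w7.png',w)
crop(w,180,120,380,300,3,'pics/w7c.png',10)
E
python3 st.py 23,-15,1.5
```

```text
8.53 {'th': np.float64(23.06), 'x0': np.float64(-12.38), 'z0': np.float64(1.67), 'Y': np.float64(0.03), 'yaw': np.float64(-21.6), 'roll': np.float64(-0.07)} F [ 3.68  0.41 -1.63] M [-0.09 -0.13  0.03] op 0.378 q6 0.59
23,-15,1.5 [-0.0001, -0.0082, -0.0028, 0.0003, 0.0003, 0.0002]
8.57 {'th': np.float64(23.05), 'x0': np.float64(-12.39), 'z0': np.float64(1.66), 'Y': np.float64(0.0), 'yaw': np.float64(-21.61), 'roll': np.float64(-0.07)} F [ 2.26  0.89 -0.96] M [-0.02 -0.12 -0.01] op 0.38 q6 0.59
23,-15,1.5 [-0.0, -0.0081, -0.0028, 0.0003, 0.0003, 0.0002]
```

View pics/w7c.png

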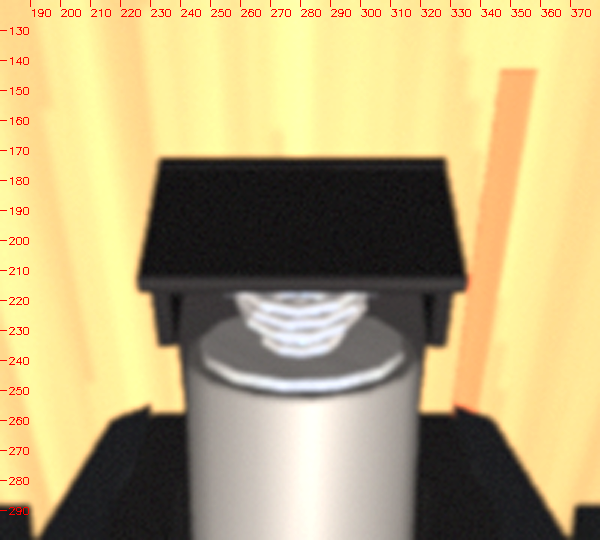

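```bash
sed -i 's/YC=.008/YC=.006/' h.py; python3 st.py 23,-18,1.3 23,-20.5,1.3
```

```text
8.57 {'th': np.float64(23.05), 'x0': np.float64(-14.23), 'z0': np.float64(0.88), 'Y': np.float64(0.0), 'yaw': np.float64(-21.61), 'roll': np.float64(-0.07)} F [ 2.26  0.89 -0.96] M [-0.02 -0.12 -0.01] op 0.38 q6 0.59
23,-18,1.3 [-0.0, -0.0109, -0.0061, 0.0003, 0.0003, 0.0002]
23,-20.5,1.3 [-0.0, -0.0186, -0.0094, 0.0003, 0.0003, 0.0002]
```

```bash
sed -i 's/ZC=.0092/ZC=.0084/' h.py; python3 st.py 23,-18.3,1.3 23,-20.5,1.3
```

```text
8.57 {'th': np.float64(23.05), 'x0': np.float64(-14.54), 'z0': np.float64(1.61), 'Y': np.float64(0.0), 'yaw': np.float64(-21.61), 'roll': np.float64(-0.07)} F [ 2.26  0.89 -0.96] M [-0.02 -0.12 -0.01] op 0.38 q6 0.59
23,-18.3,1.3 [-0.0, -0.0119, -0.0039, 0.0003, 0.0003, 0.0002]
23,-20.5,1.3 [0.0, -0.0186, -0.0067, 0.0003, 0.0003, 0.0002]
```

Call:
play_rows --deltas '[[[1,0,-0.006,-0.002,0,0,0],[1,0,-0.012,-0.0039,0,0,0],[1,0,-0.012,-0.0039,0,0,0]]]' --force 35

```text
clock: 8.95
tool_pos: [0.5403, -0.2247, 0.0617]
eef_rot: [0.81, 0.55, 0.112, 0.166]
contact_force: [5.4, -1.6, -1.0]
opening: 0.379
```

```bash
python3 st.py 23,-20.5,1.3
```

```text
8.95 {'th': np.float64(23.15), 'x0': np.float64(-17.44), 'z0': np.float64(1.62), 'Y': np.float64(0.01), 'yaw': np.float64(-21.61), 'roll': np.float64(-0.08)} F [ 5.59  0.45 -1.02] M [-0.11 -0.52  0.04] op 0.379 q6 0.6
23,-20.5,1.3 [-0.0, -0.0096, -0.0028, 0.0009, 0.0004, 0.0002]
```

Call:
play_rows --deltas '[[[1,0,-0.006,-0.002,0,0,0],[1,0,-0.0105,-0.003,0,0,0],[1,0,-0.0105,-0.003,0,0,0]]]'

```text
clock: 9.32
tool_pos: [0.5387, -0.2241, 0.0619]
eef_rot: [0.81, 0.55, 0.113, 0.168]
contact_force: [5.6, -3.0, -0.9]
opening: 0.377
```

```bash
python3 st.py 23,-20.9,1.3 20,-21.5,1.2 
```

```text
9.32 {'th': np.float64(23.33), 'x0': np.float64(-19.05), 'z0': np.float64(1.78), 'Y': np.float64(-0.02), 'yaw': np.float64(-21.62), 'roll': np.float64(-0.1)} F [ 6.34 -0.69 -0.94] M [-0.28 -0.75 -0.03] op 0.377 q6 0.61
23,-20.9,1.3 [0.0001, -0.0058, -0.0005, 0.0019, 0.0005, 0.0002]
20,-21.5,1.2 [0.0001, -0.0035, 0.0035, 0.0185, 0.0005, 0.0001]
```

```bash
python3 st.py 21.5,-21.8,0.8 20,-22.4,0.6 
```

```text
9.32 {'th': np.float64(23.33), 'x0': np.float64(-19.05), 'z0': np.float64(1.78), 'Y': np.float64(-0.02), 'yaw': np.float64(-21.62), 'roll': np.float64(-0.1)} F [ 6.34 -0.69 -0.94] M [-0.28 -0.75 -0.03] op 0.377 q6 0.61
21.5,-21.8,0.8 [0.0001, -0.007, 0.0021, 0.0102, 0.0005, 0.0001]
20,-22.4,0.6 [0.0001, -0.007, 0.0041, 0.0185, 0.0005, 0.0001]
```

Call:
play_rows --deltas '[[[1,0,-0.007,0,0.003,0.0005,0],[1,0,-0.007,0.002,0.01,0.0005,0],[1,0,-0.007,0.004,0.0185,0.0005,0],[1,0,-0.007,0.004,0.0185,0.0005,0]]]'

```text
clock: 9.82
tool_pos: [0.5396, -0.2243, 0.061]
eef_rot: [0.814, 0.553, 0.098, 0.146]
contact_force: [5.3, -2.1, 1.0]
opening: 0.376
```

```bash
python3 st.py 18,-23.2,0.5 15,-24.2,0.5 
```

```text
9.82 {'th': np.float64(20.24), 'x0': np.float64(-19.98), 'z0': np.float64(1.58), 'Y': np.float64(0.13), 'yaw': np.float64(-21.63), 'roll': np.float64(-0.05)} F [ 5.74 -0.03  0.97] M [-0.26 -0.9  -0.01] op 0.376 q6 0.51
18,-23.2,0.5 [-0.0004, -0.0081, 0.003, 0.0124, 0.0002, 0.0001]
15,-24.2,0.5 [-0.0004, -0.0071, 0.0064, 0.0291, 0.0002, 0.0001]
```

```bash
python3 - <<'E'
from h import *
from plant import vision,get_state
w=vision.snapshot('wrist')[:,:,::-1];cv2.imwrite('pics/w8.png',w)
a=w[150:380,180:380]
w=vision.snapshot('scene')[:,:,::-1];cv2.imwrite('pics/s8.png',w)
b=w[300:385,110:200]
A=cv2.resize(a,None,fx=2,fy=2,interpolation=2);B=cv2.convertScaleAbs(cv2.resize(b,(400,378),interpolation=2),alpha=1.4)
o=np.zeros((460,800,3),np.uint8);o[:A.shape[0],:400]=A[:460];o[:378,400:]=B
cv2.imwrite('pics/c8.png',o)
E
python3 st.py
```

```text
9.93 {'th': np.float64(20.24), 'x0': np.float64(-20.21), 'z0': np.float64(1.58), 'Y': np.float64(0.15), 'yaw': np.float64(-21.61), 'roll': np.float64(-0.04)} F [ 5.64 -0.12  1.07] M [-0.35 -0.98  0.04] op 0.374 q6 0.51
```

View pics/c8.png

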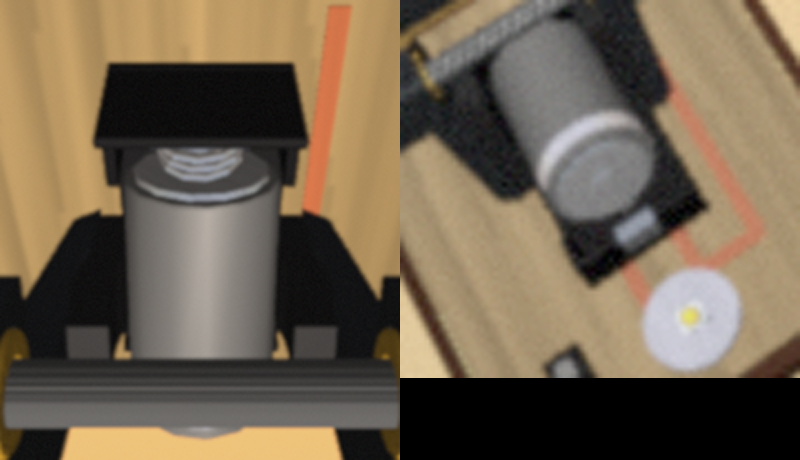

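```bash
python3 - <<'E'
from h import *
from plant import vision
m=vision.camera_model('scene');c,s=np.cos(np.radians(YAW)),np.sin(np.radians(YAW))
def W(X,Y,Z):return Hc+np.array([c*X-s*Y,s*X+c*Y,Z])/1000
def px(X,Y,Z):
    u,v=proj(m,W(X,Y,Z));return ((u-110)*4.444+400).round(1),((v-300)*4.444).round(1)
for X in(36.5,37.5,40.5):print('contact top',X,px(X,-6,20),px(X,6,20))
w=where();t=np.radians(w['th']);a=np.array([np.cos(t),np.sin(t)]);n=np.array([-np.sin(t),np.cos(t)])
P=np.array([w['x0'],w['z0']]);
F=P+17*n+59.5*a;print('front corner',P+59.5*a)
print('face centre',px(F[0],0,F[1]))
for ph in range(0,360,30):
    q=F+17*np.sin(np.radians(ph))*n;print(ph,px(q[0],17*np.cos(np.radians(ph)),q[1]))
E
```

```text
contact top 36.5 (np.float64(610.0), np.float64(226.6)) (np.float64(644.5), np.float64(203.3))
contact top 37.5 (np.float64(611.5), np.float64(229.3)) (np.float64(646.1), np.float64(205.9))
contact top 40.5 (np.float64(616.1), np.float64(237.4)) (np.float64(650.7), np.float64(213.9))
front corner [35.61597796 22.16422174]
face centre (np.float64(603.6), np.float64(180.4))
0 (np.float64(653.3), np.float64(147.2))
30 (np.float64(636.5), np.float64(135.9))
60 (np.float64(610.4), np.float64(136.5))
90 (np.float64(581.9), np.float64(149.0))
120 (np.float64(559.1), np.float64(170.2))
150 (np.float64(548.5), np.float64(194.2))
180 (np.float64(552.9), np.float64(214.2))
210 (np.float64(570.7), np.float64(224.7))
240 (np.float64(596.9), np.float64(223.3))
270 (np.float64(624.4), np.float64(210.7))
300 (np.float64(646.2), np.float64(190.1))
330 (np.float64(656.8), np.float64(167.0))
```

```bash
python3 st.py 20.2,-23.5,1.3 18,-24.3,.8 16,-25,0.8 15,-25.5,.8
```

```text
9.93 {'th': np.float64(20.24), 'x0': np.float64(-20.21), 'z0': np.float64(1.58), 'Y': np.float64(0.15), 'yaw': np.float64(-21.61), 'roll': np.float64(-0.04)} F [ 5.64 -0.12  1.07] M [-0.35 -0.98  0.04] op 0.374 q6 0.51
20.2,-23.5,1.3 [-0.0005, -0.0106, -0.0029, 0.0002, 0.0002, 0.0002]
18,-24.3,.8 [-0.0005, -0.0104, 0.001, 0.0124, 0.0002, 0.0002]
16,-25,0.8 [-0.0005, -0.0098, 0.0032, 0.0235, 0.0002, 0.0002]
15,-25.5,.8 [-0.0005, -0.0101, 0.0042, 0.0291, 0.0002, 0.0002]
```

Call:
play_rows --deltas '[[[1,-0.0005,-0.0106,-0.0029,0,0,0],[1,-0.0005,-0.0106,-0.0029,0,0,0],[1,-0.0005,-0.0104,-0.001,0.006,0,0],[1,-0.0005,-0.0104,0.001,0.0124,0,0],[1,-0.0005,-0.0104,0.001,0.0124,0,0]]]'

```text
clock: 10.55
tool_pos: [0.5391, -0.224, 0.0606]
eef_rot: [0.817, 0.555, 0.089, 0.132]
contact_force: [6.8, -2.2, -0.3]
opening: 0.378
```

```bash
python3 st.py 15,-26,.8 13,-26.5,.8
```

```text
10.55 {'th': np.float64(18.25), 'x0': np.float64(-21.68), 'z0': np.float64(1.75), 'Y': np.float64(0.22), 'yaw': np.float64(-21.62), 'roll': np.float64(-0.07)} F [ 7.16  0.45 -0.26] M [-0.32 -1.01 -0.  ] op 0.378 q6 0.44
15,-26,.8 [-0.0007, -0.01, 0.0033, 0.0181, 0.0003, 0.0001]
13,-26.5,.8 [-0.0007, -0.0088, 0.0059, 0.0292, 0.0003, 0.0001]
```

Call:
play_rows --deltas '[[[1,-0.0007,-0.011,0.0015,0.009,0,0],[1,-0.0007,-0.0105,0.0033,0.018,0,0],[1,-0.0007,-0.009,0.0059,0.0292,0,0],[1,-0.0007,-0.009,0.0059,0.0292,0,0]]]'

```text
clock: 11.05
tool_pos: [0.5402, -0.2239, 0.0595]
eef_rot: [0.822, 0.558, 0.065, 0.096]
contact_force: [5.7, -2.0, 3.9]
opening: 0.381
```

```bash
python3 st.py 10,-27,.6 8,-27.5,.6
```

```text
11.05 {'th': np.float64(13.3), 'x0': np.float64(-23.29), 'z0': np.float64(2.11), 'Y': np.float64(0.68), 'yaw': np.float64(-21.63), 'roll': np.float64(-0.07)} F [6.02 0.2  3.91] M [-0.37 -1.13 -0.01] op 0.381 q6 0.21
10,-27,.6 [-0.0022, -0.0085, 0.0069, 0.0183, 0.0004, 0.0001]
8,-27.5,.6 [-0.0022, -0.0074, 0.0097, 0.0294, 0.0004, 0.0001]
```

```bash
python3 - <<'E'
from plant import get_state
s=get_state();print(s['q'].round(3),s['qd'].round(3))
E
```

```text
[ 0.452  0.908 -0.244  2.028  1.646  0.206 -0.107] [ 0.023  0.    -0.04   0.02   0.048  0.028 -0.04 ]
```

```bash
cat > look.py <<'E'
import sys
from h import *
from plant import vision
k=sys.argv[1]
P=where()
w=vision.snapshot('wrist')[:,:,::-1];cv2.imwrite(f'pics/w{k}.png',w)
a=w[150:380,180:380]
w=vision.snapshot('scene')[:,:,::-1];cv2.imwrite(f'pics/s{k}.png',w)
b=w[300:385,110:200]
A=cv2.resize(a,None,fx=2,fy=2,interpolation=2);B=cv2.convertScaleAbs(cv2.resize(b,(400,378),interpolation=2),alpha=1.4)
m=vision.camera_model('scene');c,s=np.cos(np.radians(YAW)),np.sin(np.radians(YAW))
def px(X,Y,Z):
    u,v=proj(m,Hc+np.array([c*X-s*Y,s*X+c*Y,Z])/1000);return (int((u-110)*4.444),int((v-300)*4.444))
t=np.radians(P['th']);aa=np.array([np.cos(t),np.sin(t)]);n=np.array([-np.sin(t),np.cos(t)])
F=np.array([P['x0'],P['z0']])+17*n+59.5*aa
for ph in range(0,360,15):
    q=F+17*np.sin(np.radians(ph))*n;cv2.circle(B,px(q[0],P['Y']+17*np.cos(np.radians(ph)),q[1]),1,(0,0,255),-1)
for y in(-6,6):cv2.circle(B,px(36.5,y,20),2,(0,255,0),-1)
o=np.zeros((460,800,3),np.uint8);o[:A.shape[0],:400]=A[:460];o[:378,400:]=B
cv2.imwrite(f'pics/c{k}.png',o);print('front corner',F-17*n)
E
python3 look.py 9; python3 st.py
```

```text
front corner [34.61414293 15.79795936]
11.15 {'th': np.float64(13.29), 'x0': np.float64(-23.63), 'z0': np.float64(2.15), 'Y': np.float64(0.77), 'yaw': np.float64(-21.61), 'roll': np.float64(-0.03)} F [7.71 0.1  4.48] M [-0.43 -1.15 -0.01] op 0.374 q6 0.21
```

View pics/c9.png

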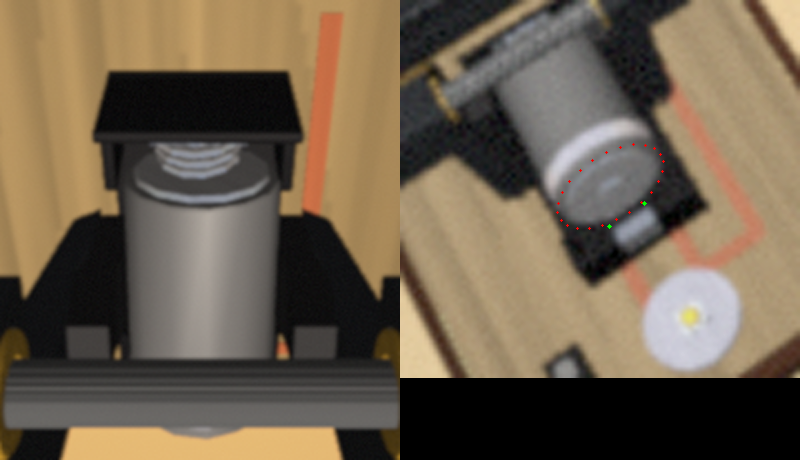

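```bash
python3 st.py 13.3,-26.4,1.2 11.5,-26.8,1  10,-27,.8
```

```text
11.15 {'th': np.float64(13.29), 'x0': np.float64(-23.63), 'z0': np.float64(2.15), 'Y': np.float64(0.77), 'yaw': np.float64(-21.61), 'roll': np.float64(-0.03)} F [7.71 0.1  4.48] M [-0.43 -1.15 -0.01] op 0.374 q6 0.21
13.3,-26.4,1.2 [-0.0025, -0.0097, 0.001, -0.0, 0.0002, 0.0002]
11.5,-26.8,1 [-0.0025, -0.0086, 0.0039, 0.01, 0.0002, 0.0002]
10,-27,.8 [-0.0025, -0.0072, 0.0067, 0.0183, 0.0002, 0.0002]
```

Call:
play_rows --deltas '[[[1,-0.004,-0.0097,0.001,0,0,0],[1,-0.004,-0.0092,0.0025,0.005,0,0],[1,-0.004,-0.0086,0.0039,0.01,0,0],[1,-0.004,-0.0086,0.0039,0.01,0,0]]]'

```text
clock: 11.65
tool_pos: [0.5398, -0.2248, 0.0588]
eef_rot: [0.823, 0.559, 0.058, 0.085]
contact_force: [6.3, -3.1, 0.7]
opening: 0.377
```

```bash
python3 st.py 10,-27.2,.8 8.5,-27.6,.6; python3 -c "
from plant import get_state
print(get_state()['q'].round(3))"
```

```text
11.65 {'th': np.float64(11.74), 'x0': np.float64(-24.19), 'z0': np.float64(1.94), 'Y': np.float64(-0.26), 'yaw': np.float64(-21.69), 'roll': np.float64(0.01)} F [ 6.95 -0.56  0.73] M [-0.63 -1.11 -0.08] op 0.377 q6 0.15
10,-27.2,.8 [0.0009, -0.0081, 0.0042, 0.0097, -0.0, -0.0002]
8.5,-27.6,.6 [0.0009, -0.0074, 0.0069, 0.018, -0.0, -0.0002]
[ 0.414  0.905 -0.175  2.006  1.363  0.152  0.167]
```

Call:
play_rows --deltas '[[[1,0.0005,-0.0085,0.002,0.004,0,0],[1,0.0005,-0.0085,0.0042,0.0097,0,0],[1,0.0005,-0.0085,0.0042,0.0097,0,0]]]'

```text
clock: 12.02
tool_pos: [0.5402, -0.2249, 0.0581]
eef_rot: [0.825, 0.558, 0.051, 0.073]
contact_force: [5.3, -3.2, 1.9]
opening: 0.376
```

```bash
python3 st.py 9,-27.4,.7 8,-27.7,.6; python3 -c "
from plant import get_state
print(get_state()['q'].round(3))"
```

```text
12.03 {'th': np.float64(10.25), 'x0': np.float64(-24.61), 'z0': np.float64(1.68), 'Y': np.float64(-0.24), 'yaw': np.float64(-21.8), 'roll': np.float64(0.12)} F [ 6.1  -0.97  1.87] M [-0.74 -1.11 -0.  ] op 0.376 q6 0.25
9,-27.4,.7 [0.0008, -0.0079, 0.0034, 0.007, -0.0005, -0.0008]
8,-27.7,.6 [0.0008, -0.0075, 0.005, 0.0125, -0.0005, -0.0008]
[ 0.479  0.915 -0.282  1.978  1.225  0.245  0.321]
```

Call:
play_rows --deltas '[[[1,0.001,-0.008,0.003,0.006,-0.0005,0],[1,0.001,-0.0078,0.0045,0.011,-0.0005,0],[1,0.001,-0.0072,0.006,0.017,-0.0005,0],[1,0.001,-0.0072,0.006,0.017,-0.0005,0]]]'

```text
clock: 12.52
tool_pos: [0.5409, -0.2252, 0.0568]
eef_rot: [0.827, 0.559, 0.037, 0.053]
contact_force: [6.1, -3.4, 0.9]
opening: 0.373
```

```bash
python3 st.py 5.5,-28.2,.5 4,-28.5,.4; python3 -c "
from plant import get_state
print(get_state()['q'].round(3))"
```

```text
12.53 {'th': np.float64(7.46), 'x0': np.float64(-25.25), 'z0': np.float64(1.43), 'Y': np.float64(-0.21), 'yaw': np.float64(-21.88), 'roll': np.float64(0.11)} F [ 6.9  -0.89  0.94] M [-0.72 -1.06 -0.06] op 0.373 q6 0.37
5.5,-28.2,.5 [0.0007, -0.0073, 0.0047, 0.0109, -0.0005, -0.0013]
4,-28.5,.4 [0.0007, -0.0062, 0.0071, 0.0192, -0.0005, -0.0013]
[ 0.551  0.937 -0.405  1.927  1.087  0.374  0.478]
```

Call:
play_rows --deltas '[[[1,0.0015,-0.0076,0.003,0.005,-0.0005,-0.0013],[1,0.0015,-0.0073,0.0047,0.011,-0.0005,-0.0013],[1,0.0015,-0.0063,0.0071,0.019,-0.0005,-0.0013],[1,0.0015,-0.0063,0.0071,0.019,-0.0005,-0.0013]]]'

```text
clock: 13.02
tool_pos: [0.5418, -0.2254, 0.0553]
eef_rot: [0.827, 0.561, 0.022, 0.031]
contact_force: [4.9, -4.7, 1.9]
opening: 0.376
```

```bash
python3 st.py 2.5,-28.9,.3 1,-29.2,.2; python3 look.py 10
```

```text
13.03 {'th': np.float64(4.32), 'x0': np.float64(-25.78), 'z0': np.float64(1.07), 'Y': np.float64(-0.13), 'yaw': np.float64(-21.73), 'roll': np.float64(0.07)} F [ 6.24 -2.56  1.93] M [-0.76 -0.95 -0.  ] op 0.376 q6 0.49
2.5,-28.9,.3 [0.0004, -0.0079, 0.0044, 0.0101, -0.0004, -0.0005]
1,-29.2,.2 [0.0004, -0.0068, 0.007, 0.0185, -0.0004, -0.0005]
front corner [33.55095457  5.55194493]
```

View pics/c10.png

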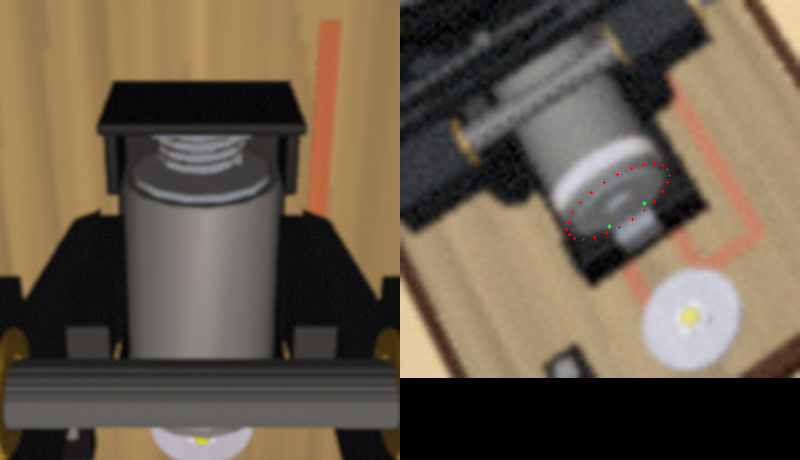

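Call:
play_rows --deltas '[[[1,0.0004,-0.008,0.0025,0.005,-0.0004,-0.0005],[1,0.0004,-0.0079,0.0044,0.01,-0.0004,-0.0005],[1,0.0004,-0.0069,0.007,0.0185,-0.0004,-0.0005],[1,0.0004,-0.0069,0.007,0.0185,-0.0004,-0.0005]]]'

```text
clock: 13.62
tool_pos: [0.5423, -0.2256, 0.0538]
eef_rot: [0.827, 0.562, 0.007, 0.009]
contact_force: [5.1, -3.6, 2.4]
opening: 0.375
```

```bash
python3 st.py 0,-29.2,.2 0,-29.2,-.5
```

```text
13.62 {'th': np.float64(1.29), 'x0': np.float64(-26.67), 'z0': np.float64(0.89), 'Y': np.float64(-0.07), 'yaw': np.float64(-21.67), 'roll': np.float64(0.07)} F [ 6.11 -1.47  2.44] M [-0.74 -0.98  0.01] op 0.375 q6 0.58
0,-29.2,.2 [0.0002, -0.0066, 0.004, 0.0072, -0.0004, -0.0001]
0,-29.2,-.5 [0.0002, -0.0066, 0.0063, 0.0072, -0.0004, -0.0001]
```

Call:
play_rows --deltas '[[[1,0.0002,-0.007,0.003,0.0035,-0.0004,0],[1,0.0002,-0.0066,0.005,0.0072,-0.0004,0],[1,0.0002,-0.0066,0.0055,0.0072,-0.0004,0],[1,0.0002,-0.0066,0.0055,0.0072,-0.0004,0]]]'

```text
clock: 14.12
tool_pos: [0.5427, -0.2256, 0.053]
eef_rot: [0.828, 0.561, 0.002, 0.002]
contact_force: [5.5, -2.7, 1.7]
opening: 0.377
```

```bash
python3 look.py 11;python3 st.py 0,-29,.2 0,-29,-.5
```

```text
front corner [32.69923786  0.73115528]
14.22 {'th': np.float64(0.29), 'x0': np.float64(-26.85), 'z0': np.float64(0.42), 'Y': np.float64(0.04), 'yaw': np.float64(-21.7), 'roll': np.float64(0.07)} F [ 6.54 -1.3   1.42] M [-0.66 -1.    0.01] op 0.373 q6 0.61
0,-29,.2 [-0.0001, -0.0067, 0.0011, 0.0016, -0.0004, -0.0003]
0,-29,-.5 [-0.0001, -0.0067, 0.0034, 0.0016, -0.0004, -0.0003]
```

View pics/c11.png

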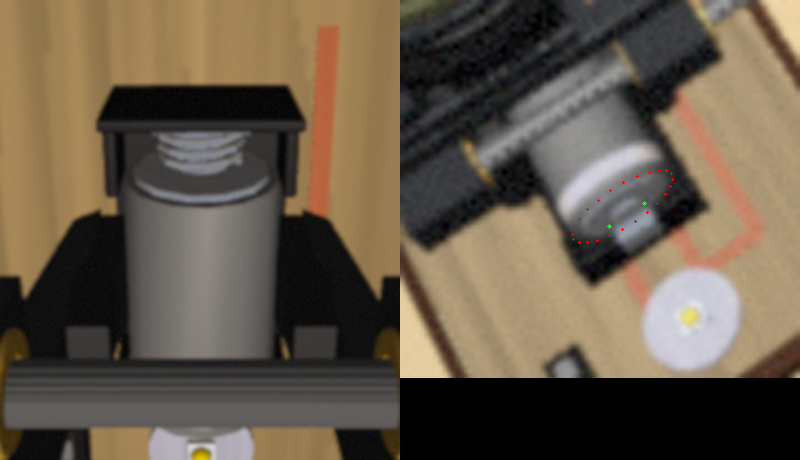

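Call:
play_rows --deltas '[[[1,0,-0.0067,0.0034,0.0016,0,0],[1,0,-0.0067,0.005,0.0016,0,0],[1,0,-0.0067,0.005,0.0016,0,0]]]'

```text
clock: 14.6
tool_pos: [0.5429, -0.2255, 0.0522]
eef_rot: [0.828, 0.561, 0.003, 0.001]
contact_force: [5.1, -3.7, 1.9]
opening: 0.377
```

```bash
python3 st.py 0,-29,-.5 -1.5,-29,-.5
```

```text
14.6 {'th': np.float64(0.29), 'x0': np.float64(-26.68), 'z0': np.float64(-0.28), 'Y': np.float64(0.24), 'yaw': np.float64(-21.71), 'roll': np.float64(0.16)} F [ 6.06 -1.57  1.89] M [-0.64 -1.01 -0.01] op 0.377 q6 0.61
0,-29,-.5 [-0.0008, -0.0073, 0.0011, 0.0016, -0.0009, -0.0003]
-1.5,-29,-.5 [-0.0008, -0.0051, 0.0033, 0.0099, -0.0009, -0.0003]
```

Call:
play_rows --deltas '[[[1,-0.0005,-0.0073,0.004,0.0016,-0.0005,0],[1,-0.0005,-0.0073,0.006,0.0016,-0.0005,0],[1,-0.0005,-0.0073,0.006,0.0016,-0.0005,0]]]'

```text
clock: 14.98
tool_pos: [0.5429, -0.2253, 0.0514]
eef_rot: [0.828, 0.561, 0.003, 0.001]
contact_force: [5.3, -2.6, 2.9]
opening: 0.378
```

```bash
python3 st.py 0,-29,-1.5
```

```text
14.97 {'th': np.float64(0.29), 'x0': np.float64(-26.73), 'z0': np.float64(-1.15), 'Y': np.float64(0.38), 'yaw': np.float64(-21.73), 'roll': np.float64(0.16)} F [ 5.88 -0.48  2.87] M [-0.61 -0.98  0.02] op 0.378 q6 0.61
0,-29,-1.5 [-0.0013, -0.0071, 0.0016, 0.0016, -0.0009, -0.0004]
```

Call:
play_rows --deltas '[[[1,-0.001,-0.0073,0.0045,0.0016,-0.0005,0],[1,-0.001,-0.0073,0.0065,0.0016,-0.0005,0],[1,-0.001,-0.0073,0.0065,0.0016,-0.0005,0]]]'

```text
clock: 15.35
tool_pos: [0.5429, -0.2253, 0.0512]
eef_rot: [0.828, 0.561, 0.002, 0.002]
contact_force: [3.3, -3.4, 9.5]
opening: 0.378
```

```bash
python3 look.py 12;python3 st.py 0,-29,-1.5
```

```text
front corner [32.78907202 -1.03769104]
15.45 {'th': np.float64(0.32), 'x0': np.float64(-26.67), 'z0': np.float64(-1.33), 'Y': np.float64(0.36), 'yaw': np.float64(-21.74), 'roll': np.float64(0.13)} F [ 3.43 -1.81  9.49] M [-0.58 -0.64 -0.01] op 0.378 q6 0.61
0,-29,-1.5 [-0.0012, -0.0073, 0.001, 0.0018, -0.0007, -0.0005]
```

View pics/c12.png

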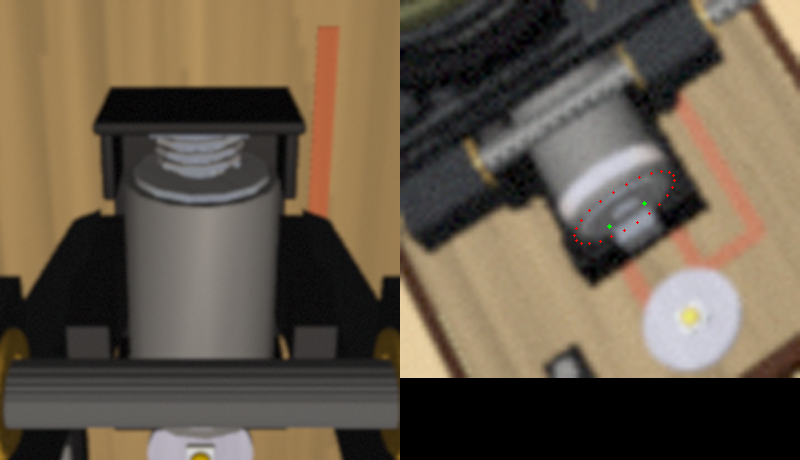

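Call:
play_rows --deltas '[[[1,-0.001,-0.006,0.001,0.001,0,0],[1,-0.001,-0.004,0.001,0.001,0,0],[1,-0.001,-0.002,0.001,0.001,0,0],[1,-0.001,-0.002,0.001,0.001,0,0]]]'

```text
clock: 15.95
tool_pos: [0.5438, -0.2257, 0.0514]
eef_rot: [0.828, 0.561, 0.003, 0.002]
contact_force: [5.8, -2.6, 1.0]
opening: 0.38
```

```bash
python3 st.py 0,-27,-1.5
```

```text
15.95 {'th': np.float64(0.36), 'x0': np.float64(-25.7), 'z0': np.float64(-1.16), 'Y': np.float64(0.34), 'yaw': np.float64(-21.75), 'roll': np.float64(0.22)} F [ 6.38 -0.24  1.03] M [-0.53 -0.89  0.04] op 0.38 q6 0.61
0,-27,-1.5 [-0.0011, -0.0038, 0.0016, 0.002, -0.0012, -0.0006]
```

Call:
play_rows --deltas '[[[1,-0.001,-0.003,0.002,0.002,0,0],[1,-0.001,-0.001,0.002,0.002,0,0],[1,-0.001,0.001,0.002,0.002,0,0],[1,-0.001,0.001,0.002,0.002,0,0]]]'

```text
clock: 16.45
tool_pos: [0.544, -0.2258, 0.0513]
eef_rot: [0.828, 0.561, 0.002, -0.001]
contact_force: [2.3, -1.9, 6.0]
opening: 0.38
```

```bash
python3 st.py 0,-25,-1.5
```

```text
16.45 {'th': np.float64(0.02), 'x0': np.float64(-25.6), 'z0': np.float64(-1.14), 'Y': np.float64(0.36), 'yaw': np.float64(-21.73), 'roll': np.float64(0.24)} F [ 2.81 -0.9   6.  ] M [-0.32 -0.39 -0.  ] op 0.38 q6 0.62
0,-25,-1.5 [-0.0012, 0.002, 0.0012, 0.0001, -0.0014, -0.0005]
```

Call:
play_rows --deltas '[[[1,-0.001,0.001,0,0,0,0],[1,-0.001,0.003,0,0,0,0],[1,-0.001,0.003,0,0,0,0]]]'

```text
clock: 16.82
tool_pos: [0.5447, -0.2261, 0.0513]
eef_rot: [0.828, 0.561, 0.002, -0.001]
contact_force: [1.5, -0.3, 3.9]
opening: 0.379
```

```bash
python3 st.py 0,-25,-1.5; python3 look.py 13; python3 -c "
from h import *
w=cv2.imread('pics/s13.png');crop(w,120,310,190,370,11,'pics/s13c.png',10)"
```

```text
16.82 {'th': np.float64(0.01), 'x0': np.float64(-24.87), 'z0': np.float64(-1.1), 'Y': np.float64(0.3), 'yaw': np.float64(-21.72), 'roll': np.float64(0.26)} F [1.54 0.26 3.87] M [-0.11 -0.56 -0.  ] op 0.379 q6 0.62
0,-25,-1.5 [-0.001, -0.0004, 0.0013, 0.0, -0.0015, -0.0004]
front corner [34.62999909 -1.08961529]
```

View pics/s13c.png

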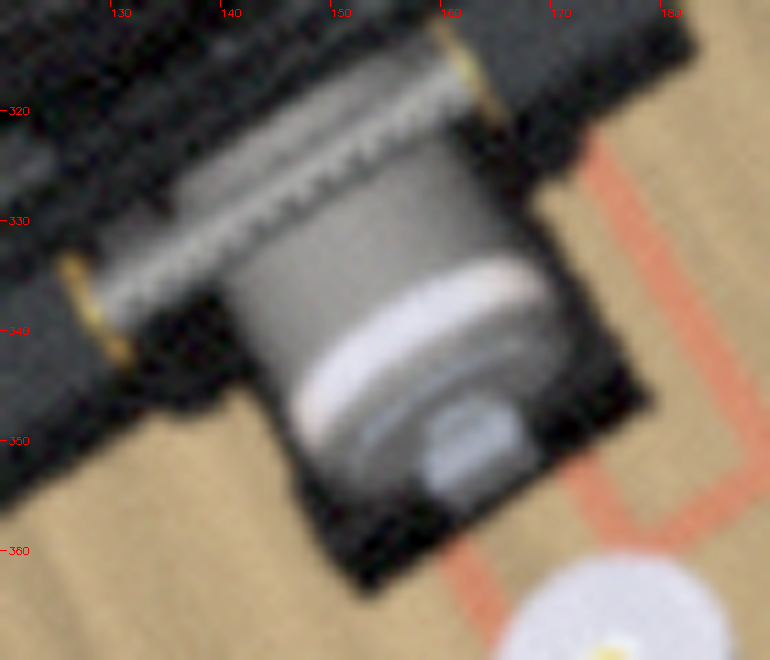

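Call:
play_rows --deltas '[[[1,-0.001,0.001,0,0,0,0],[1,-0.001,0.003,0,0,0,0],[1,-0.001,0.003,0,0,0,0]]]'

```text
clock: 17.3
tool_pos: [0.5452, -0.2263, 0.0513]
eef_rot: [0.828, 0.561, 0.002, -0.002]
contact_force: [0.9, 0.5, 5.1]
opening: 0.374
```

```bash
python3 st.py 0,-25,-1.5
```

```text
17.3 {'th': np.float64(-0.03), 'x0': np.float64(-24.35), 'z0': np.float64(-1.1), 'Y': np.float64(0.27), 'yaw': np.float64(-21.71), 'roll': np.float64(0.28)} F [0.65 0.76 5.05] M [ 0.06 -0.26 -0.02] op 0.374 q6 0.63
0,-25,-1.5 [-0.0009, -0.0022, 0.0013, -0.0002, -0.0015, -0.0004]
```

Call:
play_rows --deltas '[[[1,-0.001,0.001,0,0,0,0],[1,-0.001,0.003,0,0,0,0],[1,-0.001,0.003,0,0,0,0]]]'

```text
clock: 17.68
tool_pos: [0.5454, -0.2265, 0.0513]
eef_rot: [0.828, 0.561, 0.002, -0.002]
contact_force: [1.8, 0.6, 5.8]
opening: 0.374
```

```bash
python3 st.py 0,-25,-1.5; python3 look.py 14
```

```text
17.68 {'th': np.float64(-0.1), 'x0': np.float64(-24.16), 'z0': np.float64(-1.09), 'Y': np.float64(0.23), 'yaw': np.float64(-21.7), 'roll': np.float64(0.29)} F [1.45 1.2  5.82] M [ 0.22 -0.16 -0.01] op 0.374 q6 0.63
0,-25,-1.5 [-0.0008, -0.003, 0.0012, -0.0006, -0.0016, -0.0003]
front corner [35.33990938 -1.19384704]
```

View pics/c14.png

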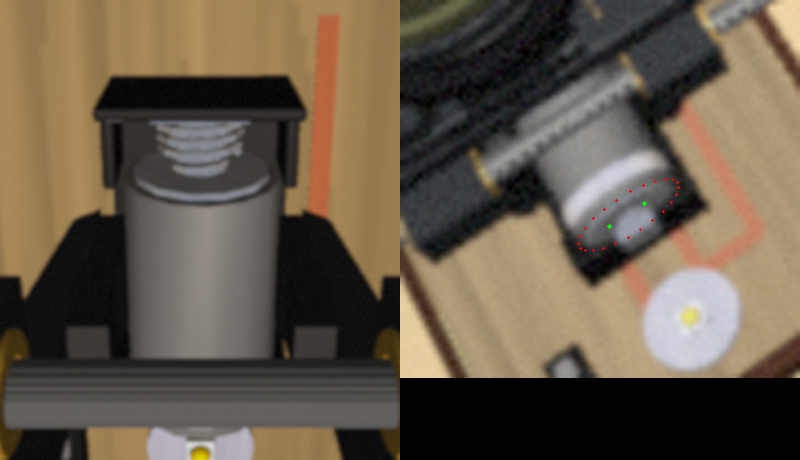

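Call:
play_rows --deltas '[[[1,-0.001,0,-0.001,0,0,0],[1,-0.001,0,-0.001,0,0,0]]]' --force 10

```text
clock: 18.02
tool_pos: [0.5453, -0.2265, 0.0514]
eef_rot: [0.828, 0.561, 0.002, -0.002]
contact_force: [2.3, 0.3, 1.6]
opening: 0.382
```

Call:
play_rows --deltas '[[[0.2,0,0,0,0,0,0],[0.1,0,0,0,0,0,0],[0,0,0,0,0,0,0],[-0.1,0,0,0,0,0,0],[-0.1,0,0,0,0,0,0]]]' --force 3

```text
clock: 18.65
tool_pos: [0.5452, -0.2265, 0.0513]
eef_rot: [0.828, 0.561, 0.002, -0.002]
contact_force: [-0.4, -0.2, -0.1]
opening: 0.55
```

```bash
python3 st.py; python3 look.py 15
```

```text
18.65 {'th': np.float64(-0.12), 'x0': np.float64(-24.32), 'z0': np.float64(-1.05), 'Y': np.float64(0.11), 'yaw': np.float64(-21.69), 'roll': np.float64(0.31)} F [-0.29 -0.34 -0.11] M [ 0.   -0.04  0.01] op 0.55 q6 0.63
front corner [35.1798695  -1.17461642]
```

View pics/c15.png

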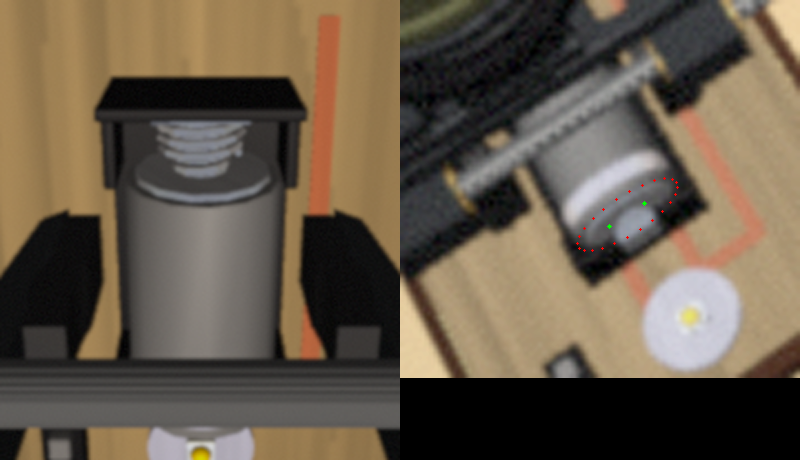

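Released without visible motion. Retreat straight up, then back away to look.

Call:
play_rows --deltas '[[[-0.1,0,0,-0.05,0,0,0],[-0.1,0,0,-0.15,0,0,0],[-0.1,0,0,-0.3,0,0,0],[-0.1,0,0,-0.4,0,0,0],[-0.1,0,0.05,-0.4,0,0,0]]]'

```text
clock: 19.38
tool_pos: [0.5603, -0.2327, 0.1753]
eef_rot: [0.827, 0.562, 0.003, -0.0]
contact_force: [0.3, 0.0, 0.7]
opening: 0.55
```

Call:
play_rows --deltas '[[[-0.1,0,0.06,0,0,0,0],[-0.1,0,0.12,0,0,0,0],[-0.1,0,0.16,0,0,0,0],[-0.1,0,0.16,0,0,0,0]]]'

```text
clock: 19.88
tool_pos: [0.6055, -0.2504, 0.1763]
eef_rot: [0.827, 0.562, 0.004, -0.0]
contact_force: [-0.7, 0.4, 0.3]
opening: 0.547
```

```bash
python3 - <<'E'
from h import *
from plant import vision
P=pose();m=vision.camera_model('wrist')
w=vision.snapshot('wrist')[:,:,::-1];cv2.imwrite('pics/w16.png',w)
np.savez('w16.npz',p=P[0],R=P[1].as_matrix(),W=m['world_to_cam'])
s=vision.snapshot('scene')[:,:,::-1];cv2.imwrite('pics/s16.png',s)
t=vision.snapshot('top')[:,:,::-1];cv2.imwrite('pics/t16.png',t)
crop(w,200,60,360,220,4,'pics/w16c.png',10);crop(s,90,270,210,380,6,'pics/s16c.png',10)
print(P[0])
E
```

```text
[ 0.6054662  -0.25040457  0.17625147]
```

View pics/w16c.png

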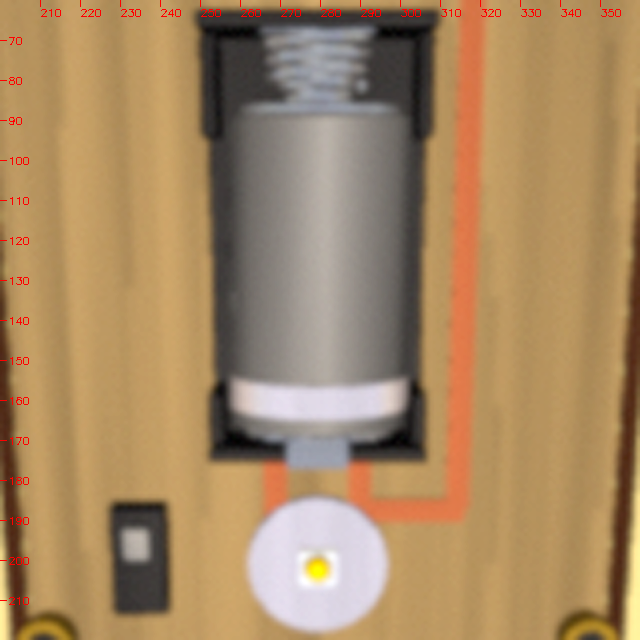

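View pics/s16c.png

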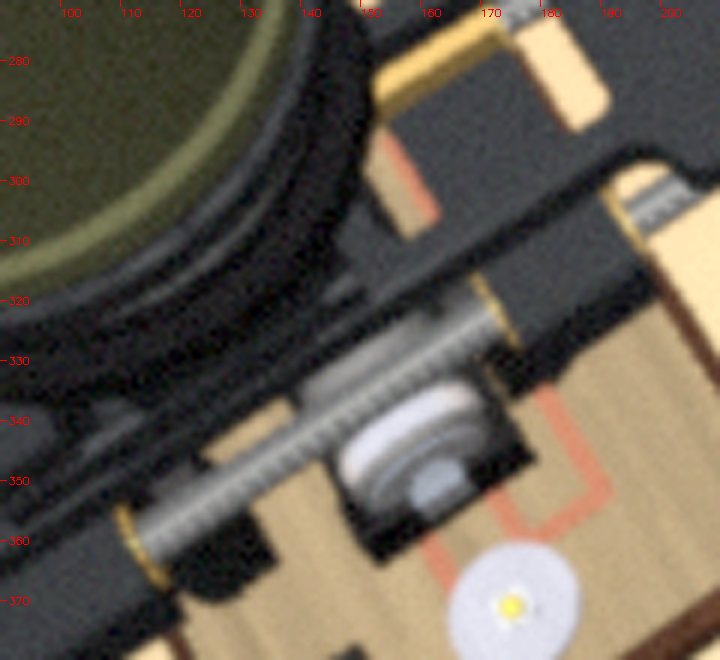

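View pics/t16.png

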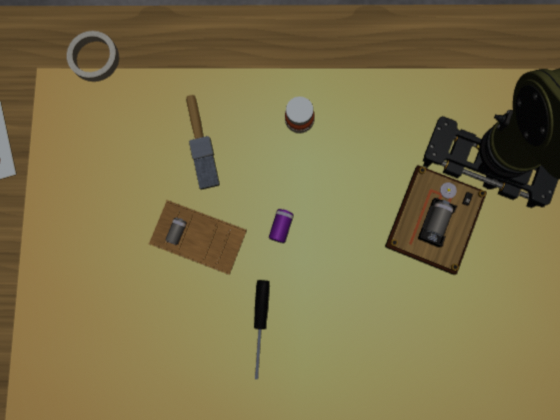

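```bash
python3 - <<'E'
from h import *
w=cv2.imread('pics/w16.png')
crop(w,245,60,315,185,6,'pics/w16d.png',10)
g=w.sum(2)
for v in(88,95,105,120,135,145,152,158,165):print(v,[int(x) for x in g[v,250:264]],[int(x) for x in g[v,296:310]])
print([int(x) for x in g[60:182,279]])
E
```

```text
88 [159, 109, 98, 84, 43, 69, 104, 114, 122, 139, 160, 189, 204, 218] [225, 215, 197, 177, 151, 122, 98, 58, 61, 94, 104, 127, 192, 258]
95 [254, 213, 149, 108, 102, 106, 119, 131, 148, 161, 183, 196, 210, 216] [230, 223, 213, 202, 187, 160, 137, 106, 100, 117, 182, 249, 282, 286]
105 [264, 237, 182, 136, 123, 119, 121, 128, 149, 162, 180, 198, 213, 220] [231, 222, 213, 198, 177, 152, 135, 125, 125, 153, 215, 272, 291, 288]
120 [290, 270, 222, 155, 123, 116, 117, 121, 143, 165, 186, 201, 213, 222] [224, 217, 206, 195, 166, 142, 126, 122, 137, 177, 237, 282, 291, 291]
135 [292, 293, 259, 189, 134, 123, 133, 152, 170, 176, 184, 204, 219, 229] [216, 210, 195, 180, 157, 138, 122, 125, 146, 207, 271, 293, 295, 290]
145 [290, 291, 268, 203, 144, 125, 130, 135, 150, 168, 185, 199, 220, 231] [216, 204, 186, 173, 146, 125, 130, 131, 159, 215, 275, 294, 290, 291]
152 [291, 292, 267, 206, 155, 133, 131, 143, 155, 172, 190, 205, 218, 229] [209, 199, 185, 164, 138, 131, 128, 137, 164, 217, 272, 295, 293, 288]
158 [285, 260, 190, 109, 56, 38, 93, 189, 283, 341, 381, 407, 418, 430] [434, 421, 398, 362, 315, 239, 130, 46, 68, 121, 205, 268, 291, 291]
165 [283, 249, 170, 117, 102, 84, 67, 91, 134, 168, 184, 204, 226, 236] [210, 194, 175, 148, 121, 83, 57, 82, 109, 137, 201, 267, 292, 293]
[324, 287, 197, 114, 107, 114, 171, 269, 320, 305, 290, 328, 347, 332, 328, 337, 332, 325, 337, 336, 309, 268, 282, 315, 308, 285, 298, 296, 279, 308, 337, 344, 342, 342, 344, 344, 344, 340, 344, 344, 344, 344, 344, 347, 346, 343, 346, 346, 345, 346, 343, 345, 345, 344, 345, 343, 345, 346, 346, 342, 346, 341, 340, 342, 347, 343, 344, 342, 341, 342, 338, 341, 341, 341, 341, 341, 338, 337, 339, 339, 337, 342, 337, 338, 337, 335, 336, 338, 337, 339, 334, 339, 336, 336, 336, 333, 356, 417, 448, 450, 450, 451, 451, 447, 423, 371, 333, 327, 311, 294, 320, 322, 321, 326, 328, 328, 320, 306, 287, 279, 279, 274]
```

View pics/w16d.png

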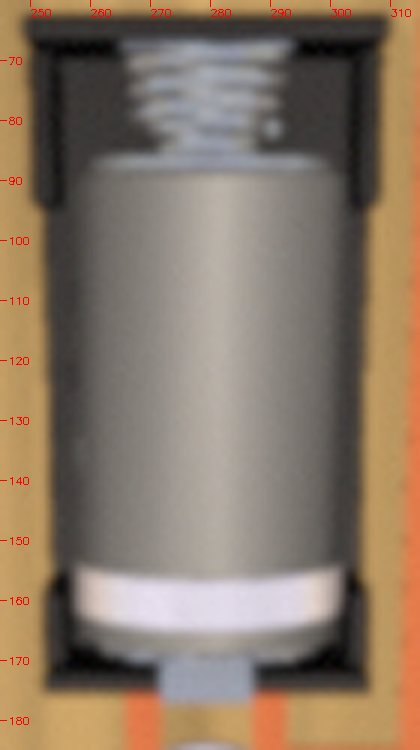

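Call:
play_rows --deltas '[[[-0.1,0.1,0.0,-0.15,0,0,0],[-0.1,0.27,0.0,-0.2,0,0,0],[-0.1,0.45,0.0,-0.3,0,0,0],[-0.1,0.6,0,-0.3,0,0,0],[-0.1,0.6,0,-0.3,0,0,0]]]'

```text
clock: 20.65
tool_pos: [0.6706, -0.0769, 0.268]
eef_rot: [0.825, 0.565, 0.005, -0.002]
contact_force: [-0.8, -0.2, 0.6]
opening: 0.552
```

```bash
python3 - <<'E'
from h import *
from plant import vision
s=vision.snapshot('scene')[:,:,::-1];cv2.imwrite('pics/s17.png',s)
m=vision.camera_model('scene');c,k=np.cos(np.radians(YAW)),np.sin(np.radians(YAW))
x0,y0,S=120,290,10
def px(X,Y,Z):
    u,v=proj(m,Hc+np.array([c*X-k*Y,k*X+c*Y,Z])/1000);return (int((u-x0+.5)*S),int((v-y0+.5)*S))
B=cv2.convertScaleAbs(cv2.resize(s[y0:y0+60+15,x0:x0+70],None,fx=S,fy=S,interpolation=2),alpha=1.3)
o=B.copy()
for X in(-25,34.5):
  for ph in range(0,360,15):
    cv2.circle(o,px(X,17*np.cos(np.radians(ph)),17+17*np.sin(np.radians(ph))),2,(0,0,255),-1)
for y in(-6,6):cv2.circle(o,px(36.5,y,20),3,(0,255,0),-1)
for X,Y,Z in((-37.5,18.4,25),(-37.5,-18.4,25),(-19.5,18.4,17),(-19.5,-18.4,17),(40.5,21.4,20),(40.5,-21.4,20)):cv2.circle(o,px(X,Y,Z),3,(255,255,0),-1)
cv2.imwrite('pics/s17c.png',cv2.resize(o,(560,600)))
cv2.imwrite('pics/s17d.png',cv2.resize(B,(560,600)))
E
```

```text
(no output)
```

View pics/s17c.png

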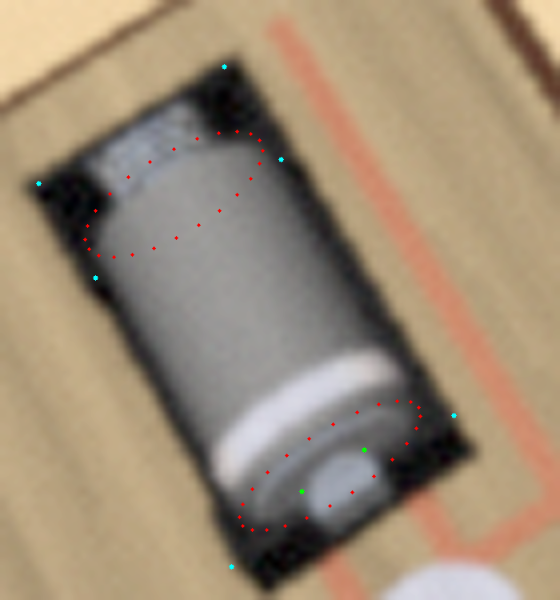

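View pics/s17d.png

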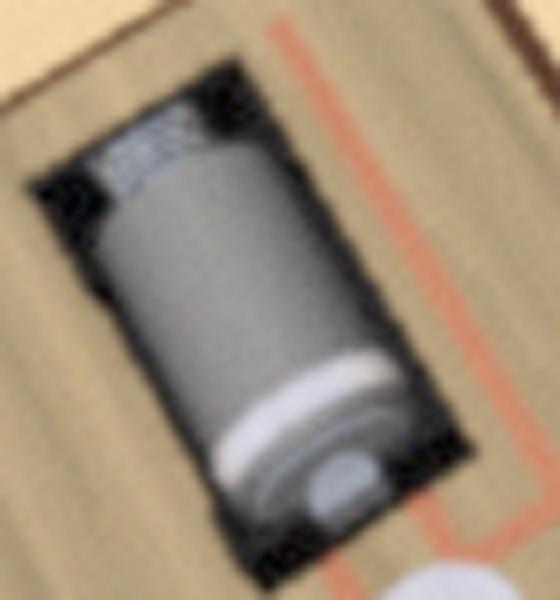

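```bash
python3 - <<'E'
from h import *
c,k=np.cos(np.radians(YAW)),np.sin(np.radians(YAW))
T=Hc+np.array([-.065*c,-.065*k,0]);T[2]=.17;print(go(T,toolR(YAW)))
E
```

```text
[-6.055e-01 -4.291e-01  3.195e-01  6.000e-04 -2.000e-03  1.500e-03]
```

Call:
play_rows --deltas '[[[-1,-0.1,-0.1,0,0,0,0],[-1,-0.25,-0.2,0,0,0,0],[-1,-0.42,-0.3,0.1,0,0,0],[-1,-0.58,-0.42,0.2,0,-0.002,0.0015],[-1,-0.6055,-0.429,0.3,0,-0.002,0.0015]]]'

```text
clock: 21.32
tool_pos: [0.4792, -0.2072, 0.175]
eef_rot: [0.829, 0.559, -0.002, 0.001]
contact_force: [0.8, -0.7, -0.5]
opening: 1.002
```

Call:
play_rows --deltas '[[[-1,0,0,0,0,0,0],[-1,0,0,0,0,0,0]]]'

```text
clock: 21.58
tool_pos: [0.4798, -0.2077, 0.1759]
eef_rot: [0.829, 0.559, -0.002, 0.002]
contact_force: [-0.3, 1.1, 0.5]
opening: 0.998
```

```bash
python3 - <<'E'
from h import *
from plant import vision
P=pose();m=vision.camera_model('wrist')
w=vision.snapshot('wrist')[:,:,::-1];cv2.imwrite('pics/w18.png',w)
np.savez('w18.npz',p=P[0],R=P[1].as_matrix(),W=m['world_to_cam']);print(P[0])
crop(w,220,180,340,330,5,'pics/w18c.png',10)
E
```

```text
[ 0.47984063 -0.20771763  0.17585872]
```

View pics/w18c.png

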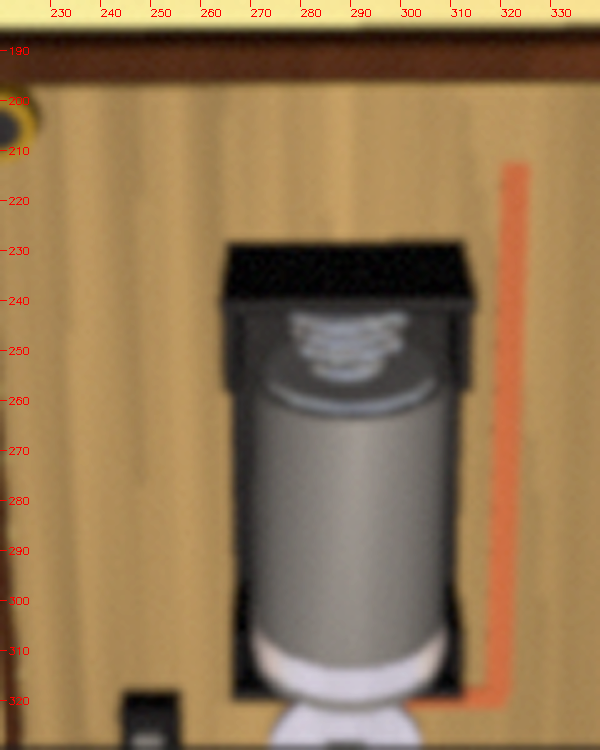

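```bash
python3 - <<'E'
from h import *
from plant import vision
w=cv2.imread('pics/w18.png').sum(2)
print([(v,int(w[v,290])) for v in range(250,270)]);print([(v,int(w[v,290])) for v in range(306,326)])
m=vision.camera_model('wrist');D=[np.load(f'w{k}.npz')['W'] for k in(16,18)]
c,k=np.cos(np.radians(YAW)),np.sin(np.radians(YAW))
def hr(W,u,v):
    m['world_to_cam']=W;o,d=ray(m,u,v);o=o-Hc
    T=np.array([[c,k,0],[-k,c,0],[0,0,1]]);return T@o,T@d
def tri(v1,v2):
    (o1,d1),(o2,d2)=hr(D[0],279.5,v1),hr(D[1],290,v2)
    A=np.array([[d1[0],-d2[0]],[d1[2],-d2[2]]]);t=np.linalg.solve(A,(o2-o1)[[0,2]])
    return ((o1+d1*t[0])*1000).round(1)
for a,b in((88,262.5),(88,263.5),(89,263),(88,262)):print('flat rim',a,b,tri(a,b))
for a,b in((156.7,313),(156.7,314),(156.7,312)):print('band',a,b,tri(a,b))
for a,b in((164.8,319.5),(164.8,320.5)):print('band2',a,b,tri(a,b))
E
```

```text
[(250, 278), (251, 275), (252, 244), (253, 241), (254, 274), (255, 269), (256, 193), (257, 141), (258, 132), (259, 143), (260, 192), (261, 239), (262, 209), (263, 197), (264, 260), (265, 298), (266, 303), (267, 299), (268, 300), (269, 301)]
[(306, 277), (307, 284), (308, 280), (309, 278), (310, 272), (311, 275), (312, 275), (313, 313), (314, 379), (315, 410), (316, 414), (317, 412), (318, 411), (319, 383), (320, 317), (321, 281), (322, 323), (323, 380), (324, 409), (325, 411)]
flat rim 88 262.5 [-22.8  -0.5  31.3]
flat rim 88 263.5 [-22.8  -0.5  33. ]
flat rim 89 263 [-22.2  -0.5  31. ]
flat rim 88 262 [-22.9  -0.5  30.5]
band 156.7 313 [24.3 -0.5 32.3]
band 156.7 314 [24.  -0.6 34.1]
band 156.7 312 [24.5 -0.5 30.5]
band2 164.8 319.5 [30.  -0.6 33.3]
band2 164.8 320.5 [29.7 -0.6 35.1]
```

```bash
python3 - <<'E'
from plant import r,get_state
print(r.finish_job());s=get_state();print(s['clock'],s['contact_force'])
E
```

```text
the job is handed in; nothing more can be done
None
the job is handed in; nothing more can be done
```

The D cell is in the lantern's battery holder and let go, and I handed the job in at about 21.6 s. The hand-in reports no verdict.

**What I did:**
- I took the larger grey cell from the tray, not the small cell or the purple look-alike.
- I lowered it flat end first at about 23° and pressed the spring to about 9 mm, with the measured push peaking at about 7.7 N.
- I brought the nub end down behind the contact, touched the floor (about 9.5 N read upward on the tool), and eased the cell forward until the contact took the spring's load. I then opened the fingers slowly and backed away.

**Last checks:**
- **Position:** The pictures show the cell lying between spring and contact, and nothing visibly moved on release.
- **Level:** Two wrist views put the top of the cell at about 32 mm over the floor at the flat end and 33 mm at the nub end, against a nominal 34 mm. That is level within the accuracy of the method. Tool height at floor contact agreed with a seated cell to within a millimetre.
- **Bystanders:** The small cell, jar, brush and screwdriver look unmoved in the top view. I judged that by eye and did not measure it.

**What disagreed or went off plan:**
- The camera estimate of the spring's place was about 2 mm off from where I felt it, so I corrected by force.
- The floor turned up about 1 mm lower than my calibration from the tilted touch.
- The holder read about 10 mm off along x from the image, more than the stated 8 mm. I worked from the holder itself, but the nub's place in the nominal bay frame was not confirmed; from this reading it could sit at about 26 mm, right at the lower limit.
- One early tilting move in free air swung about 23 mm sideways near a wrist singularity. It touched nothing, and I made the later tilts slowly.

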